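Hang the parts pail from the tool rail

TASK

Take the orange S-hook by its black grip and lower it gently over the tool rail, to the right of the red stop as seen from the robot and at least 40 mm short of it, until the rail carries it. Without letting go or lifting it off, slide it along the rail until it presses lightly against the stop, then release it. Then take the pail by its blue grip and hang it by the middle of its bail bar in the hook's lower curl, lowering it gently until the hook takes its weight before you let go, so it ends hanging still with the hook beside the stop; leave the other things alone.

Things in the scene. Friction and masses are not known exactly. Their poses are not given: they have to be found in the camera images.
- stand: Fixed stand: wooden base 100 x 460 x 14 mm, two blue uprights at y = +-215 mm, 339 tall. A rigid round steel rail, 16 mm thick, runs along its y axis at x = 0. Origin: base underside below the rail's middle; x away from robot, z up. Rail axis NOMINALLY 295 mm above the origin, but clamped up to 12 mm higher or lower: not measured, find it by feel or sight. Over 20 N of hook on rail fails.
- stop: Red fork stop straddling the rail, fixed, 10 mm thick along the rail, 30 wide, from 20 mm below to 37 above the nominal rail axis (robot-side prong to 8 below), held by a rear bar 62 mm behind the rail. Axes as the stand. Origin: on the nominal rail axis, in its -y face, which the hook is slid against (hook_mid then at y = -7 mm here). Over 15 N on it fails.
- hook_mid (a point): Middle of the orange S-hook. z up, y along its 14 mm width; the S lies in its xz plane. Curl centres at z = +50 and -50 mm, inside radius 18. The 5 mm strap's shank slants from (x -21, z +50) to (x +21, z -50). A black grip block 14 mm thick in y juts from the shank: x -54 to -12, z +6 to +30 mm. Seated on the rail, the rail's axis lies at x = 0, z = +60 mm here.
- hook_top (a point): Inner top of the hook's upper curl (68 mm above hook_mid), resting on the rail when seated. The curl starts at the shank (x -21) and its free end is at x +21, 21 mm below this point: it opens downwards and to +x, where the rail enters. Axes as hook_mid.
- hook_low (a point): Inner bottom of the lower curl (68 mm below hook_mid), where the bail bar comes to rest, its axis 4 mm above. The curl's free end is at x -21, 21 mm above this point: it opens upwards and to -x, where the bar enters. Axes as hook_mid.
- hook: The whole S-hook, 146 mm tall, about 0.12 kg; origin and axes as hook_mid. At the start it stands upright in the caddy's slot, 26 mm deep with 1 mm of play, x axis along the caddy's. Hung on the rail it swings freely about the rail.
- pail: Metal pail, 96 mm across the rim, 60 tall, about 0.16 kg, loose, standing on the riser. Origin: centre of its underside, z up, x roughly away from the robot. Blue grip block on its -x side: 12 mm thick in y, x -94 to -46, z 28 to 62 mm. Fixed square bail: upright legs 8 x 8 mm at y = +50 and -50 mm, joined by a round bar 8 mm thick along y at z = 115 mm.
- bail_bar (a point): Middle of the pail's bail bar, on its axis, 115 mm above the underside. Same axes as the pail.
- caddy: Wooden block 85 x 55 x 36 mm, fixed, with the slot in which the hook stands. Origin: centre of its underside; its x axis points roughly away from the robot.
- jar: Bystander: glass screw jar with yellow cap, 60 mm across, 85 mm tall, origin at its underside; must not be moved.
- can: Bystander: can with a green label, 66 mm across, 110 mm tall, origin at its underside; must not be moved.
- wrench: Bystander: steel wrench lying flat, origin at its underside; must not be moved.
- driver: Bystander: screwdriver lying flat, origin at its underside; must not be moved.
- tape: Bystander: yellow round tape, 64 mm across, 30 mm tall, origin at its underside; must not be moved.
- carton: Bystander: small cardboard carton, 80 x 110 x 70 mm, origin at its underside; must not be moved.
- pail_grip (a point): Middle of the pail's blue grip block, at x = -75, z = 45 mm of the pail. Same axes as the pail.
- riser: Low plywood riser, fixed, 115 x 115 mm, 60 mm tall; the pail stands on it at the start. Origin: centre of its underside.
There are look-alikes about, which are no part of the job. Of the things shaped like the hook, the orange one is meant.

How it is judged:
On the way, in this order (a step that is already met when the one before it is completed fails the run):
1. The hook, still held, is carried by the rail at least 30 mm short of the stop (x of hook_top in the frame of stand between -0.02 and 0.02 m and z of hook_top in the frame of stand between 0.285 and 0.321 m and contact force between hook and stand above 0.3 N and contact force between the fingers and hook above 0.5 N and y of hook_mid in the frame of stop below -0.037 m), for 0.2 s.
2. Still held and bearing on the rail, it slides along the last 20 mm or so before the stop (x of hook_top in the frame of stand between -0.02 and 0.02 m and z of hook_top in the frame of stand between 0.285 and 0.321 m and contact force between hook and stand above 0.3 N and contact force between the fingers and hook above 0.5 N and y of hook_mid in the frame of stop between -0.03 and -0.011 m), for 0.1 s.
3. Still held and on the rail, the hook presses lightly on the stop (x of hook_top in the frame of stand between -0.02 and 0.02 m and z of hook_top in the frame of stand between 0.285 and 0.321 m and contact force between hook and stand above 0.3 N and contact force between the fingers and hook above 0.5 N and contact force between hook and stop above 0.5 N), for 0.2 s.
4. The bail bar lies in the lower curl and bears on the hook while the pail is still held (x of bail_bar in the frame of hook_low between -0.013 and 0.013 m and y of bail_bar in the frame of hook_low between -0.035 and 0.035 m and z of bail_bar in the frame of hook_low between -0.002 and 0.014 m and contact force between pail and hook above 0.5 N and contact force between the fingers and pail above 0.5 N), for 0.2 s.
At the end, for the whole second after the job is handed in: The hook rests on the rail with its edge no more than 12 mm from the stop's face, and the pail hangs free and nearly upright (within 0.2 rad) and nearly still (below 0.1 m/s) with its bail bar at the bottom of the lower curl (within 13 mm fore and aft, the bar's middle within 35 mm of the hook) (x of hook_top in the frame of stand between -0.02 and 0.02 m and z of hook_top in the frame of stand between 0.285 and 0.321 m and contact force between hook and stand above 0.3 N and x of bail_bar in the frame of hook_low between -0.013 and 0.013 m and y of bail_bar in the frame of hook_low between -0.035 and 0.035 m and z of bail_bar in the frame of hook_low between -0.002 and 0.014 m and y of hook_mid in the frame of stop between -0.019 and -0.002 m and contact force between pail and hook above 1 N and height (world z) of pail above 0.018 m and angle between pail's own z axis and vertical below 0.2 rad and linear speed of each of pail, hook below 0.1 m/s and angular speed of pail below 1 rad/s); the robot touches nothing.
It fails at once if the hook is pressed on the rail or the stand with more than 20 N (contact force between hook and stand above 20 N).
It fails at once if the stop is pushed with more than 15 N (contact force between hook and stop above 15 N).
It fails at once if the robot bumps the stand or the stop with more than 15 N (contact force between any of the fingers, the arm and stand above 15 N or contact force between any of the fingers, the arm and stop above 15 N).
It fails at once if the hook is dropped or the pail tipped over (height (world z) of hook_mid below 0.065 m or angle between pail's own z axis and vertical above 0.6 rad).
It fails at once if a bystander is disturbed (moved more than 30 mm) (distance of any of jar, can, wrench, driver, tape, carton from where it was at the start of the episode above 0.03 m).
It also fails if it takes over 72 s, if anything falls off the work surface, if the arm or the gripper's body presses on something with over 40 N, if the wrist force passes 120 N, or if a joint passes its speed limit or range.

ROBOT

A 6-joint arm with a two-finger parallel gripper is mounted at the origin on the work surface. World frame = base frame: x ahead of the robot, y to its left, z up, the work surface at z = 0. Lengths are in m, angles in rad, forces in N, time in s.
With the tool pointing down it reaches from about 0.375 to 0.9 m from the base axis. Payload 3.1 kg.
Tool frame: the origin (TCP) lies at the very end of the fingers, on their centre line; the grasp point (between the pads) lies 19 mm behind it; y points along the fingers, x is the direction in which the jaws open and shut, and the axes are right-handed (so a half turn about y gives the same grasp; the last joint's range is limited). The gripper opens to 87 mm and grips with 3 to 60 N. Pads are 19 mm wide; open, the fingers measure 117 mm over their backs; the gripper's body (75 mm by 190 mm) begins 51 mm behind the grasp point.
Start: joints at [1.069, 0.527, 1.433, -0, 1.181, -0.178], TCP at [0.199, 0.593, 0.223] pointing down, gripper open.
Joint ranges: [-3.08, 3.08], [-0.75, 2.2], [0.22, 2.44], [-1.43, 4.57], [0, 2.65], [-2.85, 2.85]. Speed limits (rad/s): [2.79, 2.79, 3.14, 3.14, 3.14, 3.14].

INTERFACE

Orientations are given as a unit quaternion [x, y, z, w].
In Python, from rig import robot gives the robot as it stands.
- The arm moves only by the shell command python3 -m creep 'ROWS' [FORCE]. ROWS is JSON, a list of rows, each a list of 3 entries, a list of its own where there are three numbers: the shift along the tool's x, y, z in mm, then the turn about the tool's y in rad, then the opening, from 0 (shut) to 1 (fully open). A call has 1 to 8 rows; each row shifts and turns the commanded pose from where the row before left it, along the tool's axes as they then stand; what a row does not reach is not made up. A row lasts 1/10 s, in which the tool goes at most 50 mm and 8.59 degrees, less where a joint would pass 70% of its speed; a pose out of reach is approached as far as the arm can. A call with a gripper value outside its range is refused whole. The fingers move at their own pace and stop on an object; FORCE is the grip in N (left out, the last holds). Time passes only in rows, so rows that do not move let the fingers close. It gives the time, the measured TCP pose, the force and the opening at its end, in the units of the state.
- robot.get_obs(): the state, without advancing time (a new reading comes with each control period).
- robot.camera(name): name is "scene" or "top" or "wrist"; returns a dict with "pixels" (400x640x3 uint8, red, green, blue), "fx", "fy", "cx", "cy" (pixels), "position" and "rotation" of the camera in the world. Camera axes: x right, y up, looking along -z (the intrinsics and any distortion apply to the point x, -y, -z); pixel columns grow to the right and rows downward; lengths in m; the calibration is good to about 2 mm. A picture is of the moment at which its call begins. There is no depth.
- robot.hand_in(): hands the job in, once; it reports no verdict.
The state is a dict: "time": time; "q": joint angles; "joint_velocities": joint speeds; "joint_torque": joint torques, N m; "position": TCP position; "tool_rot": TCP orientation; "ft_force": force on the tool from outside, world axes, zero at the start; "moment": the same for the moment, N m; "grip_width": finger opening in m.
Only numpy, scipy, OpenCV 4.12 (cv2) and the standard library are available. Lean on these libraries where they do the work, as an engineer would, in place of code of your own. Each camera call takes 0.05 s, during which the arm holds its last target.

## Working session

There is one attempt and no reset: what is moved stays moved. The work goes in short steps, Python scripts to look and compute and a shell command to move; the robot and the scene stay as the last step left them, time stands still between calls to the robot, and variables do not carry over. Pictures are saved under pics/ and viewed, and the job is handed in when it is done.

```bash
ls; mkdir -p pics; python3 - <<'E'
from rig import robot
import cv2
o=robot.get_obs(); print(o)
for n in ["scene","top","wrist"]:
    c=robot.camera(n); print(n,{k:v for k,v in c.items() if k!="pixels"})
    cv2.imwrite(f"pics/{n}0.png",c["pixels"][:,:,::-1])
E
```

```text
pics
{'time': 0.0, 'q': array([ 1.06852813e+00,  5.28423975e-01,  1.43388293e+00, -3.02228677e-05,
        1.18141913e+00, -1.78488257e-01]), 'joint_velocities': array([-0.00163234, -0.00088473, -0.00035943,  0.0008912 , -0.00091304,
       -0.0020497 ]), 'joint_torque': array([ 3.68536294e-04, -4.40042496e+01, -1.76590508e+01,  6.34219148e-02,
        5.81771100e-02, -1.40417915e-04]), 'position': array([0.19846178, 0.59188412, 0.22160373]), 'tool_rot': array([ 0.57438499,  0.41219685, -0.41354994, -0.57371777]), 'ft_force': array([ 0.08879903, -0.32929197, -0.65546818]), 'moment': array([-0.03472957,  0.00298022, -0.03937755]), 'grip_width': 0.08702792657002394}
scene {'fx': 446.8484554853587, 'fy': 446.8484554853587, 'cx': 311.24192506605306, 'cy': 199.04197865223085, 'position': array([1.15526327, 0.82978324, 0.94522264]), 'rotation': array([0.15222453, 0.43332502, 0.83375467, 0.30644782])}
top {'fx': 439.86723353592635, 'fy': 439.86723353592635, 'cx': 322.7176746742529, 'cy': 195.52250217006832, 'position': array([ 0.34834895, -0.01483659,  1.52673716]), 'rotation': array([-0.03600491,  0.03541863,  0.70842806, -0.70397361])}
wrist {'fx': 314.4330705715874, 'fy': 314.4330705715874, 'cx': 319.73188908802575, 'cy': 198.90546578540466, 'position': array([0.12463051, 0.61651813, 0.38327913]), 'rotation': array([-0.11585988, -0.0820073 ,  0.57795027,  0.80363224])}
```

View pics/scene0.png

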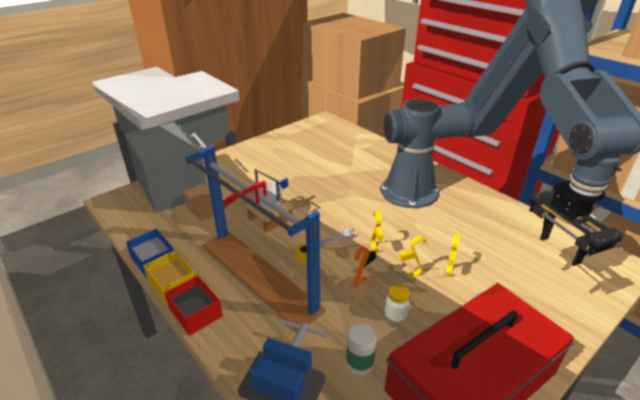

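View pics/top0.png

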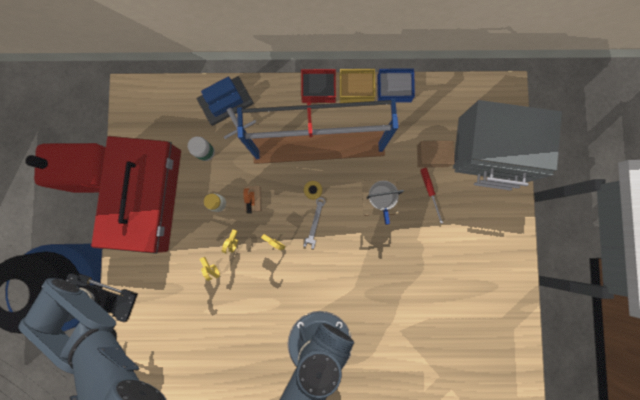

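View pics/wrist0.png

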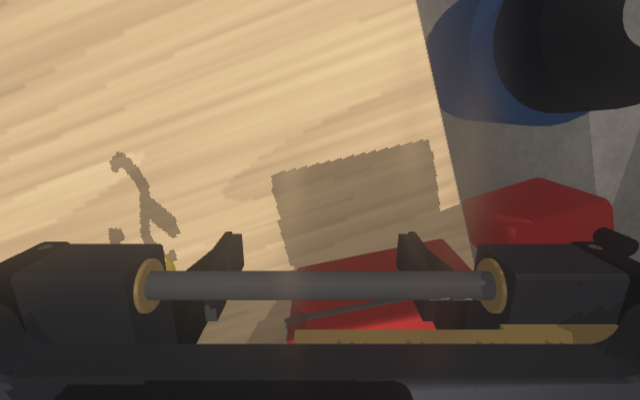

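```bash
cat > h.py <<'E'
import numpy as np, cv2
from scipy.spatial.transform import Rotation as R
from scipy.optimize import least_squares
class Cam:
    def __init__(s,c):
        s.c={k:c[k] for k in c if k!="pixels"}; s.R=R.from_quat(c["rotation"]).as_matrix(); s.p=np.array(c["position"])
        s.fx,s.fy,s.cx,s.cy=c["fx"],c["fy"],c["cx"],c["cy"]
    def proj(s,P):
        d=(np.atleast_2d(P)-s.p)@s.R; return np.c_[s.cx+s.fx*d[:,0]/-d[:,2], s.cy+s.fy*-d[:,1]/-d[:,2]]
    def ray(s,u,v):
        d=s.R@np.array([(u-s.cx)/s.fx,-(v-s.cy)/s.fy,-1.]); return d/np.linalg.norm(d)
    def onz(s,u,v,z):
        d=s.ray(u,v); return s.p+d*(z-s.p[2])/d[2]
def tri(obs):
    A=np.zeros((3,3));b=np.zeros(3)
    for c,(u,v) in obs:
        d=c.ray(u,v);M=np.eye(3)-np.outer(d,d);A+=M;b+=M@c.p
    X=np.linalg.solve(A,b); return X,[np.linalg.norm((np.eye(3)-np.outer(c.ray(*uv),c.ray(*uv)))@(X-c.p)) for c,uv in obs]
def crop(fn,out,x0,y0,w,h,k):
    im=cv2.imread(fn)[y0:y0+h,x0:x0+w]; im=cv2.resize(im,None,fx=k,fy=k,interpolation=cv2.INTER_CUBIC)
    for x in range((x0+9)//10*10,x0+w,10):
        cv2.line(im,((x-x0)*k,0),((x-x0)*k,8 if x%50 else 16),(255,0,255),1)
        if x%20==0: cv2.putText(im,str(x),((x-x0)*k+2,20),0,.4,(255,0,255),1)
    for y in range((y0+9)//10*10,y0+h,10):
        cv2.line(im,(0,(y-y0)*k),(8,(y-y0)*k),(255,0,255),1)
        if y%20==0: cv2.putText(im,str(y),(10,(y-y0)*k+4),0,.4,(255,0,255),1)
    cv2.imwrite(out,im)
E
cat > cams.py <<'E'
import numpy as np
from h import *
T=Cam(dict(fx=439.86723353592635,fy=439.86723353592635,cx=322.7176746742529,cy=195.52250217006832,position=[0.34834895,-0.01483659,1.52673716],rotation=[-0.03600491,0.03541863,0.70842806,-0.70397361]))
S=Cam(dict(fx=446.8484554853587,fy=446.8484554853587,cx=311.24192506605306,cy=199.04197865223085,position=[1.15526327,0.82978324,0.94522264],rotation=[0.15222453,0.43332502,0.83375467,0.30644782]))
E
python3 - <<'E'
from h import *
crop("pics/top0.png","pics/t1.png",190,90,130,100,6)
crop("pics/top0.png","pics/t2.png",300,90,130,100,6)
crop("pics/top0.png","pics/t3.png",220,180,60,50,12)
crop("pics/top0.png","pics/t4.png",350,170,60,60,10)
crop("pics/scene0.png","pics/s1.png",185,140,135,100,6)
crop("pics/scene0.png","pics/s2.png",330,200,70,110,5)
crop("pics/scene0.png","pics/s3.png",200,220,140,110,5)
E
```

```text
(no output)
```

View pics/t1.png

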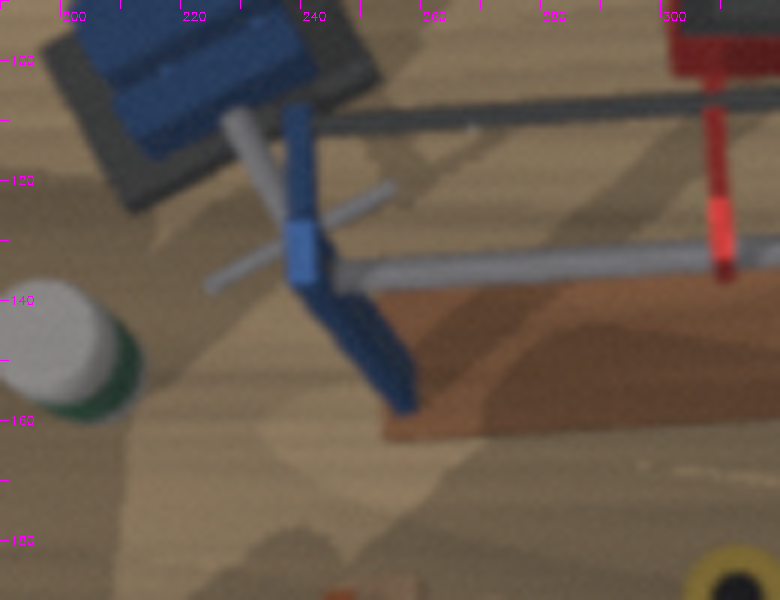

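View pics/t2.png

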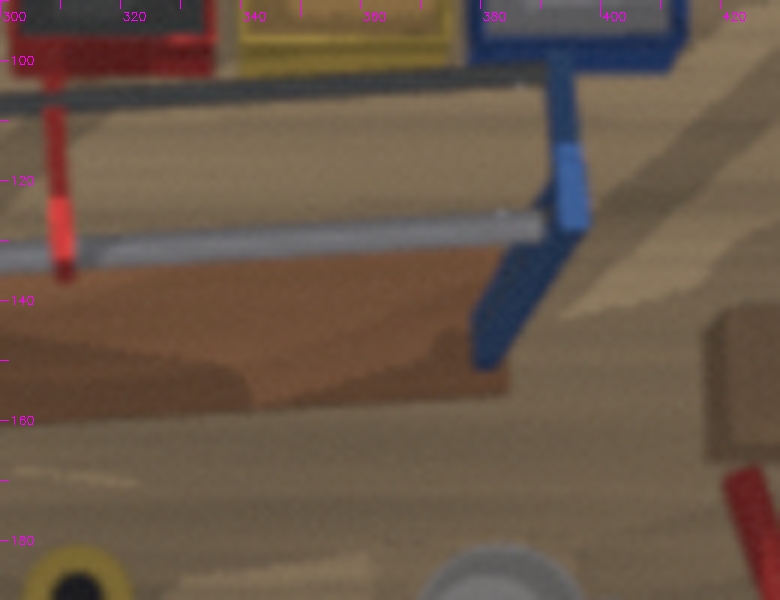

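View pics/t3.png

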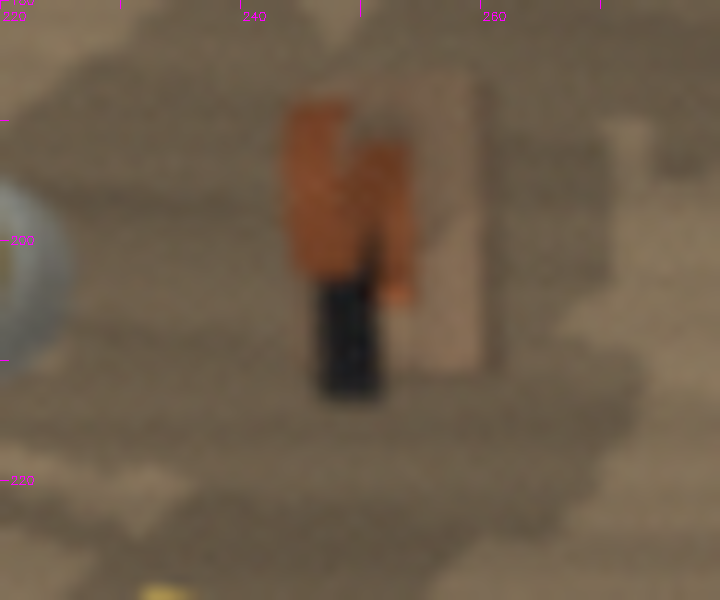

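View pics/t4.png

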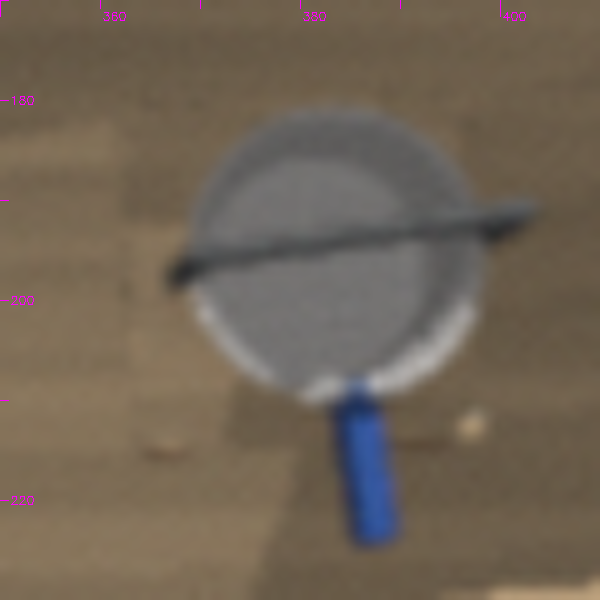

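View pics/s1.png

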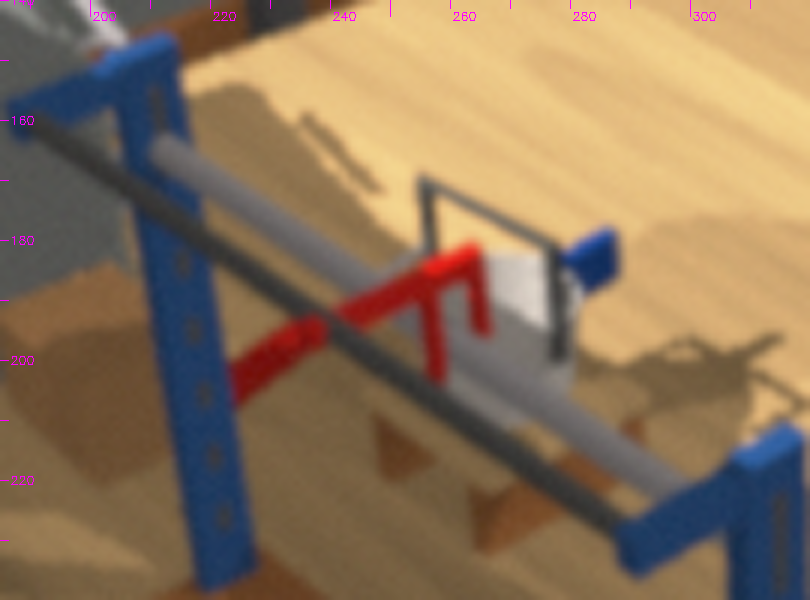

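View pics/s2.png

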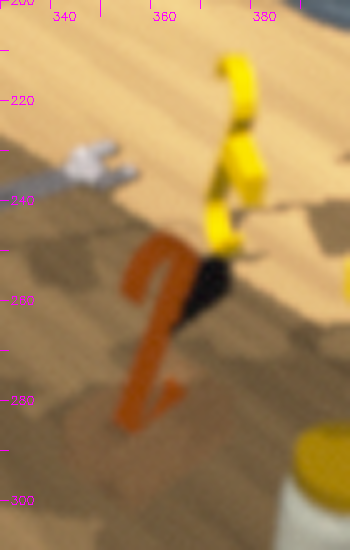

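View pics/s3.png

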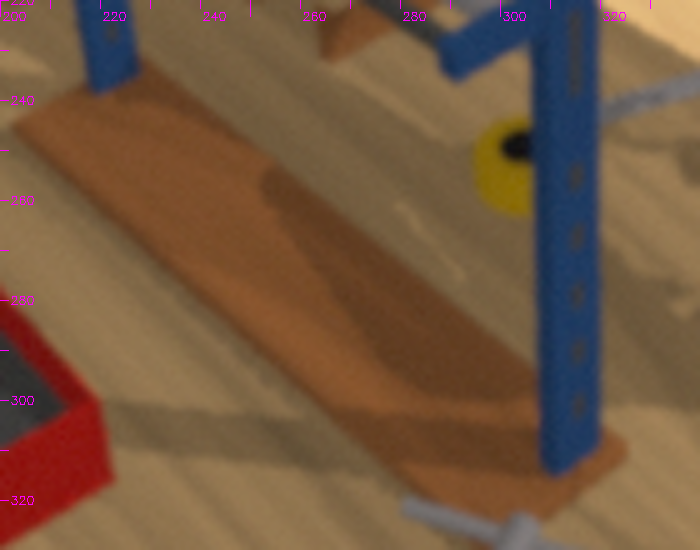

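```bash
cat > stand.py <<'E'
from cams import *
def Tm(x,y,yaw,z=0):
    c,s=np.cos(yaw),np.sin(yaw)
    return lambda P:(np.atleast_2d(P)@np.array([[c,-s,0],[s,c,0],[0,0,1]]).T+[x,y,z])
def lined(c,P,a,b):
    a,b=np.array(a),np.array(b);n=np.array([-(b-a)[1],(b-a)[0]]);n=n/np.linalg.norm(n);return (c.proj(P)-a)@n
def res(p):
    f=Tm(*p[:3]); r=[]
    for c,P,uv in [(T,(-.05,.23,.014),(254,163.3)),(T,(-.05,-.23,.014),(384,156.3)),(S,(.05,-.23,.014),(202,245)),(S,(-.05,.23,.014),(325.5,310))]:
        r+=list((c.proj(f(P))-uv)[0])
    rail=f([(0,.19,p[3]),(0,-.19,p[3])])
    r+=list(2*lined(T,rail,(250,135.8),(388,127.5)))
    r+=list(2*lined(S,rail,(212,165.5),(297,222.5)))
    return np.array(r)
if __name__=="__main__":
    s=least_squares(res,[.7,0,0,.295],loss="soft_l1"); print(s.x,np.round(res(s.x),1))
    f=Tm(*s.x[:3]); 
    print(T.proj(f([(0,.215,.339),(0,-.215,.339)])),S.proj(f([(0,.215,.339),(0,-.215,.339)])))
    for nm,P in dict(neartop=[(-.015,y,.332) for y in(0,.01)],fartop=[(.015,y,.332) for y in(0,.01)],bot=[(-.015,0,.287),(.015,0,.275)]).items():
        for y0 in (0,.01,.02,.03): 
            q=f(np.array(P)+[0,y0,0]); print(nm,y0,T.proj(q).round(1).tolist(),S.proj(q).round(1).tolist())
E
python3 stand.py
```

```text
[ 0.66056018 -0.00075607  0.05560523  0.28641346] [-0.5  5.2  1.4  4.1  3.5 -3.9  4.1 -5.6 -1.2 -1.4  0.3  0.2]
[[239.51940116 131.12149658]
 [395.13744366 121.64015454]] [[310.87187197 214.04959747]
 [206.4765699  147.65382518]]
neartop 0 [[317.8, 132.3], [314.2, 132.5]] [[257.7, 177.2], [260.1, 178.7]]
neartop 0.01 [[314.2, 132.5], [310.6, 132.8]] [[260.1, 178.7], [262.5, 180.2]]
neartop 0.02 [[310.6, 132.8], [307.0, 133.0]] [[262.5, 180.2], [265.0, 181.8]]
neartop 0.03 [[307.0, 133.0], [303.3, 133.2]] [[265.0, 181.8], [267.5, 183.3]]
fartop 0 [[317.1, 121.7], [313.5, 122.0]] [[248.2, 181.6], [250.6, 183.2]]
fartop 0.01 [[313.5, 122.0], [309.9, 122.2]] [[250.6, 183.2], [253.0, 184.8]]
fartop 0.02 [[309.9, 122.2], [306.3, 122.4]] [[253.0, 184.8], [255.5, 186.4]]
fartop 0.03 [[306.3, 122.4], [302.7, 122.6]] [[255.5, 186.4], [257.9, 188.0]]
bot 0 [[318.0, 136.1], [317.4, 127.0]] [[259.1, 191.7], [250.2, 200.1]]
bot 0.01 [[314.5, 136.3], [313.9, 127.2]] [[261.4, 193.3], [252.6, 201.7]]
bot 0.02 [[311.0, 136.6], [310.5, 127.4]] [[263.8, 194.8], [254.9, 203.3]]
bot 0.03 [[307.5, 136.8], [307.1, 127.6]] [[266.2, 196.4], [257.3, 205.0]]
```

```bash
cat >> stand.py <<'E'
    print("feet",T.proj(f([(0,.215,.014),(0,-.215,.014)])),S.proj(f([(0,.215,.014),(0,-.215,.014)])))
    # tape, can check of tri consistency
E
python3 stand.py | tail -4; python3 - <<'E'
from h import *
crop("pics/scene0.png","pics/s5.png",180,130,150,200,4) if 0 else None
E
```

```text
bot 0.03 [[307.5, 136.8], [307.1, 127.6]] [[266.2, 196.4], [257.3, 205.0]]
feet [[257.14664678 154.07568135]
 [380.01504411 146.55542424]] [[312.3650738  311.32368745]
 [221.26067314 236.22045443]]
```

```bash
cat > fit.py <<'E'
from stand import *
obs=[(T,(26,0,50),(246,188.5)),(T,(-54,0,30),(249,213)),(T,(24,0,-47),(252,192)),(T,(-24,0,-47),(252.5,205.)),
(S,(-54,0,18),(372.8,255)),(S,(23.5,0,47),(356.5,259)),(S,(-23.5,0,-47),(365.5,277)),(S,(23.5,0,-47),(354.5,285.5))]
def r(p):
    f=Tm(p[0],p[1],p[2],p[3]); return np.concatenate([(c.proj(f(np.array(P)/1e3))-uv)[0] for c,P,uv in obs])
s=least_squares(r,[.4,.15,0,.083],loss="soft_l1"); print("hook",s.x,r(s.x).round(1))
g=lambda p:np.r_[r(np.r_[p,.083])]
s2=least_squares(g,[.4,.15,0],loss="soft_l1");print("hook zfix",s2.x,g(s2.x).round(1)); f=Tm(*s2.x,.083); print("grip",f((-.033,0,.018)), "caddy block")
# pail : underside z=.06
ob=[(T,(-94,0,62),(387.5,224.5)),(T,(-94,6,62),(385,224.5)),(T,(-94,-6,62),(389.7,224)),(T,(0,50,115),(368,197.7)),(T,(0,-50,115),(402,191.5)),(T,(0,0,60),(383.5,195)),
(S,(0,50,115),(277,180.5)),(S,(0,-50,115),(255,170)),(S,(-94,0,62),(284.5,179.5))]
def rp(p):
    f=Tm(p[0],p[1],p[2],.06); return np.concatenate([(c.proj(f(np.array(P)/1e3))-uv)[0] for c,P,uv in ob])
s3=least_squares(rp,[.5,-.15,0],loss="soft_l1");print("pail",s3.x,rp(s3.x).round(1)); f=Tm(*s3.x,.06); print("grip",f((-.075,0,.045)))
def rs(p):
    f=Tm(*p[:3]); r=[]
    for c,P,uv in [(T,(0,.215,.339),(240,132)),(T,(0,-.215,.339),(394.3,121.5)),(S,(0,.215,.339),(311,214.3)),(S,(0,-.215,.339),(207,148)),
      (T,(-.015,.215,.014),(257.5,158.5))]:
        r+=list((c.proj(f(P))-uv)[0])
    rail=f([(0,.19,p[3]),(0,-.19,p[3])])
    r+=list(2*lined(T,rail,(250,135.8),(388,127.5))); r+=list(2*lined(S,rail,(212,165.5),(297,222.5)))
    P=f([(-.015,p[4],.332),(.015,p[4],.332),(-.015,p[4]+.01,.332),(.015,p[4]+.01,.332)])
    r+=list((T.proj(P)[:,0]-[312.5,311.5,308.5,307.5])) ; r+=list((S.proj(P[2:3])-(264.8,182))[0])
    return np.array(r)
s4=least_squares(rs,[.66,0,.05,.29,.01],loss="soft_l1");print("stand",s4.x,rs(s4.x).round(1))
f=Tm(*s4.x[:3]); print("stop",f((0,s4.x[4],.295)))
E
python3 fit.py
```

```text
hook [0.48878031 0.22905441 0.08638273 0.07950636] [-0.1 -0.2 -0.1  0.6 -1.   0.2 -0.5  1.2  0.3 -0.6 -1.   1.5 -0.7 -0.3
 -0.6 -0.1]
hook zfix [0.48944208 0.22962217 0.09192394] [-0.5 -0.5 -0.4  0.3 -1.4 -0.1 -0.8  0.9  0.3 -1.4 -1.   0.7 -0.7 -1.
 -0.5 -0.7]
grip [[0.45658141 0.22659295 0.101     ]] caddy block
pail [ 0.48978001 -0.20662611  0.15050241] [ 0.2 -0.1  0.8  0.2 -0.1  0.1  1.  -1.5 -1.  -0.3 -0.9  0.5 -0.5  0.3
 -0.   0.1  2.  -2.2]
grip [[ 0.41562782 -0.21787122  0.105     ]]
stand [ 6.59215694e-01 -5.24395624e-04  5.57338301e-02  2.85232323e-01
  1.58446645e-02] [-0.6 -0.4  0.8  0.6  0.4 -0.4 -0.1 -0.5 -0.2  0.2 -0.1 -0.3  0.1  0.1
 -0.5 -0.2 -0.1  0.2 -0.4 -1. ]
stop [[0.65833307 0.01529567 0.295     ]]
```

```bash
python3 - <<'E'
from rig import robot
from h import *
o=robot.get_obs(); M=R.from_quat(o["tool_rot"]).as_matrix(); print(M.round(3))
c=np.array([0.12463051,0.61651813,0.38327913]); print(M.T@(c-o["position"]))
E
python3 -m creep --help | head -20
```

```text
[[ 0.318 -0.001 -0.948]
 [ 0.948 -0.001  0.318]
 [-0.002 -1.     0.   ]]
[-0.00056838 -0.16146651  0.0779316 ]invalid input: not JSON, or not a number
```

```bash
cat > go.py <<'E'
import sys
from rig import robot
from h import *
def plan(x,y,z,yaw):
    o=robot.get_obs(); M=R.from_quat(o["tool_rot"]).as_matrix(); p=o["position"]
    psi=np.arctan2(M[1,0],M[0,0]); tgt=yaw+np.pi/2
    c,s=np.cos(tgt),np.sin(tgt)
    d=np.array([x,y,z])-p
    print("t",round(o["time"],2),"pos",p.round(4),"yaw",round(psi-np.pi/2,4),"F",np.round(o["ft_force"],2),"w",round(o["grip_width"],4))
    print("turn",round(-(tgt-psi),4),"then shift mm x,y,z:",(np.array([c*d[0]+s*d[1],-d[2],-s*d[0]*-1*-1*-1*-1+c*d[1]*1 if 0 else (-s*d[0]+c*d[1])])*1e3).round(1))
if __name__=="__main__": plan(*map(float,sys.argv[1:5]))
E
python3 - <<'E'
from cams import *
from stand import Tm
print(Tm(.4894,.2296,.092,.083)((-.052,0,.023-.019)))
E
python3 go.py .4376 .2248 .2216 .092
```

```text
[[0.43761991 0.22482275 0.087     ]]
t 0.15 pos [0.1986 0.592  0.2218] yaw -0.3238 F [-0.32 -0.52 -0.33] w 0.0872
turn -0.4158 then shift mm x,y,z: [-3.876e+02  2.000e-01 -2.043e+02]
```

```bash
python3 - <<'E'
from cams import *
# toolbox lid corners: top view near-right (157,250), near-left(93,247), far-right(180,145); scene
print(T.proj([(.198,.592,.2216)]),S.proj([(.198,.592,.2216)]))
for a,b in [((130,166),(457,360)),((123,219),(515,318)),((157,251),(497,288)),((93,247),(571,345))]:
    print(tri([(T,a),(S,b)]))
E
```

```text
[[115.60759591 293.21265586]] [[558.21444583 250.92556367]]
(array([0.58491751, 0.59340853, 0.15575138]), [np.float64(6.135281285610593e-05), np.float64(6.135281285614133e-05)])
(array([0.41352894, 0.6109136 , 0.16539199]), [np.float64(0.006955174198238116), np.float64(0.00695517419823827)])
(array([0.31357567, 0.5199313 , 0.11677957]), [np.float64(0.006314686547846911), np.float64(0.006314686547846981)])
(array([0.33164457, 0.72009447, 0.11218275]), [np.float64(0.0011048292596454686), np.float64(0.0011048292596454667)])
```

```bash
python3 -m creep '[[[0,0,0],-0.139,0.6],[[0,0,0],-0.139,0.6],[[0,0,0],-0.138,0.6],[[-39,0,-20],0,0.6],[[-39,0,-20],0,0.6],[[-39,0,-20],0,0.6],[[-39,0,-20],0,0.6],[[-39,0,-20],0,0.6]]' 40 && python3 -m creep '[[[-39,0,-20],0,0.6],[[-39,0,-20],0,0.6],[[-39,0,-20],0,0.6],[[-39,0,-22],0,0.6],[[-36,0,-22],0,0.6],[[0,0,0],0,0.6]]'; python3 go.py .4376 .2248 .087 .092
python3 - <<'E'
from rig import robot
import cv2
c=robot.camera("wrist"); cv2.imwrite("pics/w1.png",c["pixels"][:,:,::-1]); print(c["position"],c["rotation"])
E
```

```text
time: 0.95
position: [0.3168, 0.406, 0.2224]
tool_rot: [-0.476, -0.523, 0.523, 0.476]
ft_force: [-0.1, 0.3, 0.4]
grip_width: 0.0521
time: 1.55
position: [0.4413, 0.2224, 0.2227]
tool_rot: [0.479, 0.522, -0.521, -0.477]
ft_force: [0.6, 0.7, 0.7]
grip_width: 0.052
t 1.55 pos [0.4413 0.2224 0.2227] yaw 0.0862 F [0.59 0.68 0.65] w 0.052
turn -0.0058 then shift mm x,y,z: [  2.7 135.7   3.5]
[0.36307453 0.21556386 0.38404254] [-0.09743796 -0.10533309  0.72923048  0.66905433]
```

View pics/w1.png

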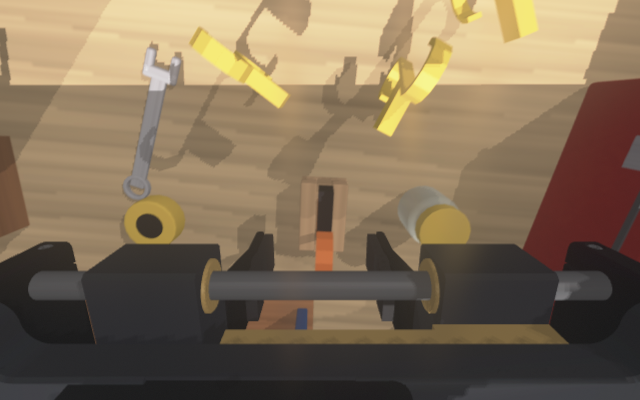

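```bash
cat >> h.py <<'E'
E
python3 - <<'E'
from h import *
from stand import Tm
W=Cam(dict(fx=314.433,fy=314.433,cx=319.732,cy=198.905,position=[0.36307453,0.21556386,0.38404254],rotation=[-0.09743796,-0.10533309,0.72923048,0.66905433]))
crop("pics/w1.png","pics/w1c.png",280,160,90,110,6)
f=Tm(.4894,.2296,.092,.083)
for P in [(-.054,.007,.03),(-.054,-.007,.03),(-.026,.007,.05),(-.026,-.007,.05)]: print(P,W.proj(f(P)))
print(W.proj([(.4413,.2224,.2227),(.4413,.2224,.2417)]))
E
```

```text
(-0.054, 0.007, 0.03) [[331.08925556 191.1062583 ]]
(-0.054, -0.007, 0.03) [[315.40266057 191.19468868]]
(-0.026, 0.007, 0.05) [[331.73635204 228.74735879]]
(-0.026, -0.007, 0.05) [[315.39613705 228.83387708]]
[[320.24913785 251.2533032 ]
 [320.26473738 267.94523511]]
```

View pics/w1c.png

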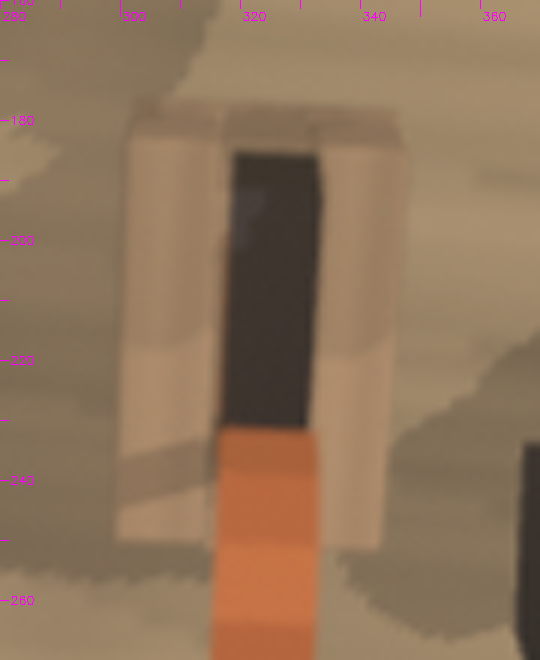

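```bash
cat > fit2.py <<'E'
from stand import *
W=Cam(dict(fx=314.433,fy=314.433,cx=319.732,cy=198.905,position=[0.36307453,0.21556386,0.38404254],rotation=[-0.09743796,-0.10533309,0.72923048,0.66905433]))
obs=[(T,(26,0,50),(246,188.5)),(T,(-54,0,30),(249,213)),(T,(24,0,-47),(252,192)),(T,(-24,0,-47),(252.5,205.)),
(S,(-54,0,18),(372.8,255)),(S,(23.5,0,47),(356.5,259)),(S,(-23.5,0,-47),(365.5,277)),(S,(23.5,0,-47),(354.5,285.5)),
(W,(-54,7,30),(333,185.5)),(W,(-54,-7,30),(318.7,185.2))]
def r(p):
    f=Tm(p[0],p[1],p[2],p[3]); 
    a=np.concatenate([(c.proj(f(np.array(P)/1e3))-uv)[0] for c,P,uv in obs]); 
    # curl crossing line u at shank
    b=W.proj(f([(-.024,.007,.055),(-.024,-.007,.055)]))[:,0]-[332.5,316.8]
    return np.r_[a,b,(p[3]-.083)/.002]
s=least_squares(r,[.49,.23,.09,.083],loss="soft_l1"); print("hook",s.x.round(4),r(s.x).round(1))
f=Tm(*s.x); print(f((-.052,0,.004)))
E
python3 fit2.py
```

```text
hook [0.4857 0.2291 0.0482 0.0786] [ 0.3  0.8 -0.7  1.6 -0.7  1.1 -0.7  2.1  1.6 -0.5 -0.5  1.   0.2 -0.4
 -0.1 -0.5  0.3  0.8 -0.9  0.5  0.2 -0.4 -2.2]
[[0.43380715 0.22654764 0.08260946]]
```

```bash
python3 - <<'E'
from fit2 import *
for z in (.1086,.113): print(W.onz(325.9,185.3,z), T.onz(249,213,z))
E
python3 go.py .4365 .2262 .089 .055
```

```text
hook [0.4857 0.2291 0.0482 0.0786] [ 0.3  0.8 -0.7  1.6 -0.7  1.1 -0.7  2.1  1.6 -0.5 -0.5  1.   0.2 -0.4
 -0.1 -0.5  0.3  0.8 -0.9  0.5  0.2 -0.4 -2.2]
[[0.43380715 0.22654764 0.08260946]]
[0.43115766 0.22668617 0.1086    ] [0.43695266 0.22421258 0.1086    ]
[0.43007008 0.2265085  0.113     ] [0.43667775 0.22347089 0.113     ]
t 1.6 pos [0.4392 0.224  0.2224] yaw 0.0873 F [-0.59  1.1   0.36] w 0.0518
turn 0.0323 then shift mm x,y,z: [  2.3 133.4   2.6]
```

```bash
python3 -m creep '[[[2,20,3],0.034,0.6],[[0,30,0],0,0.6],[[0,15,0],0,0.6],[[0,0,0],0,0.6],[[0,0,0],0,0.6]]'; python3 go.py .4355 .226 .089 .055
python3 - <<'E'
from rig import robot
from h import *
c=robot.camera("wrist"); cv2.imwrite("pics/w2.png",c["pixels"][:,:,::-1]); print(c["position"],c["rotation"])
crop("pics/w2.png","pics/w2c.png",260,150,120,120,5)
W=Cam(c); 
for z in (.1086,.113): print([W.onz(u,v,z)[:2].round(4) for u,v in [(320,200),(320,220),(330,200)]])
o=robot.get_obs()["position"];print(o)
E
```

```text
time: 2.1
position: [0.4338, 0.2284, 0.1576]
tool_rot: [-0.485, -0.514, 0.515, 0.485]
ft_force: [0.4, -0.8, 0.5]
grip_width: 0.0522
t 2.1 pos [0.4338 0.2284 0.1576] yaw 0.0594 F [ 0.42 -0.79  0.54] w 0.0522
turn 0.0044 then shift mm x,y,z: [-2.5 68.6 -1.5]
[0.35602344 0.22349859 0.31925077] [-0.09718432 -0.10315475  0.72034766  0.67897979]
[array([0.4183, 0.2274]), array([0.4331, 0.2283]), array([0.4179, 0.2344])]
[array([0.417 , 0.2273]), array([0.4315, 0.2282]), array([0.4166, 0.2341])]
[0.43445937 0.22842305 0.15814836]
```

View pics/w2c.png

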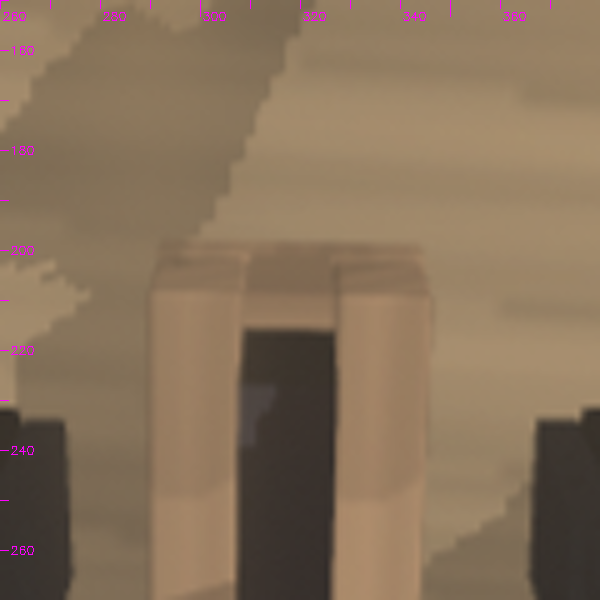

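```bash
python3 - <<'E'
from h import *
W=Cam(dict(fx=314.433,fy=314.433,cx=319.732,cy=198.905,position=[0.35602344,0.22349859,0.31925077],rotation=[-0.09718432,-0.10315475,0.72034766,0.67897979]))
M=R.from_quat([-0.485,-0.514,0.515,0.485]).as_matrix(); p=np.array([.4341,.2284,.1578])
for q in [(0,0,0),(.026,0,0.0095),(-.026,0,.0095),(.026,0,-.0095),(.026,-.019,.0095)]: print(q,W.proj(p+M@np.array(q)).round(1))
E
```

```text
(0, 0, 0) [[320.2 251.8]]
(0.026, 0, 0.0095) [[367.1 236.2]]
(-0.026, 0, 0.0095) [[273.3 236.2]]
(0.026, 0, -0.0095) [[365.7 267. ]]
(0.026, -0.019, 0.0095) [[372.7 251.3]]
```

View pics/w2.png

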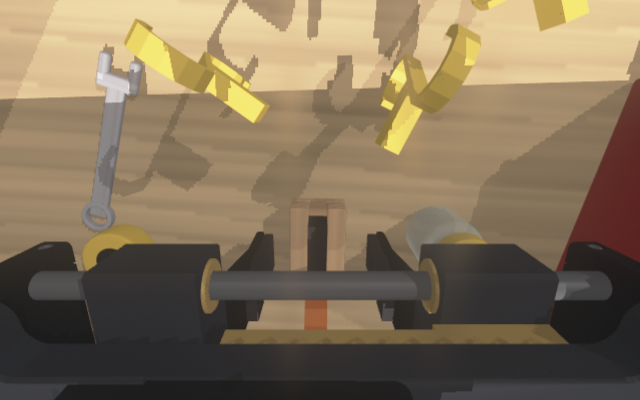

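```bash
python3 -m creep '[[[-1,20,0],0,0.6],[[0,25,0],0,0.6],[[0,20,0],0,0.6],[[0,4,0],0,0.6],[[0,0,0],0,0.6],[[0,0,0],0,0.6]]'; python3 go.py .4345 .2272 .088 .055
python3 - <<'E'
from rig import robot
from h import *
c=robot.camera("wrist"); cv2.imwrite("pics/w3.png",c["pixels"][:,:,::-1]); print(c["position"],c["rotation"])
crop("pics/w3.png","pics/w3c.png",240,200,160,120,5)
E
```

```text
time: 2.75
position: [0.4354, 0.2271, 0.0897]
tool_rot: [0.486, 0.515, -0.514, -0.485]
ft_force: [0.4, -0.4, -0.5]
grip_width: 0.0521
t 2.75 pos [0.4354 0.2271 0.0897] yaw 0.0584 F [ 0.4  -0.41 -0.51] w 0.0521
turn 0.0034 then shift mm x,y,z: [0.2 1.7 0.9]
[0.35710412 0.22211067 0.25109938] [-0.09814695 -0.10438552  0.71981238  0.67922086]
```

View pics/w3c.png

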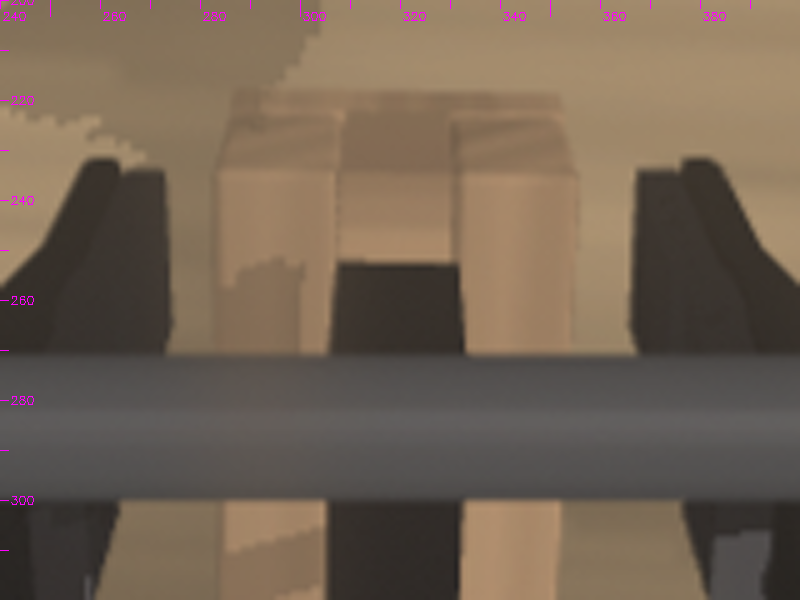

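```bash
python3 - <<'E'
from h import *
W=Cam(dict(fx=314.433,fy=314.433,cx=319.732,cy=198.905,position=[0.35710412,0.22211067,0.25109938],rotation=[-0.09814695,-0.10438552,0.71981238,0.67922086]))
M=R.from_quat([0.486,0.515,-0.514,-0.485]).as_matrix(); p=np.array([.4354,.2271,.0897])
for q in [(.026,0,0.0095)]: print(q,W.proj(p+M@np.array(q)).round(1))
print(W.onz(320.2,252.5,.113),W.onz(320.2,254.7,.113))
E
```

```text
(0.026, 0, 0.0095) [[367.3 235.6]]
[0.4247717 0.2263418 0.113    ] [0.42593753 0.22641008 0.113     ]
```

```bash
python3 -m creep '[[[0,1,-3],0,0.6],[[0,0,0],0,0.6],[[0,0,0],0,0.1],[[0,0,0],0,0.1],[[0,0,0],0,0.1],[[0,0,0],0,0.1],[[0,0,0],0,0.1]]' 50;python3 -m creep '[[[0,0,0],0,0.1],[[0,0,0],0,0.1],[[0,0,0],0,0.1]]' ; python3 go.py .4386 .2272 .088 .055
```

```text
time: 3.5
position: [0.4374, 0.2268, 0.0875]
tool_rot: [-0.485, -0.514, 0.514, 0.485]
ft_force: [0.2, -0.5, 0.1]
grip_width: 0.0204
time: 3.8
position: [0.4374, 0.2268, 0.0875]
tool_rot: [-0.485, -0.514, 0.514, 0.485]
ft_force: [0.4, 1.0, -0.1]
grip_width: 0.0137
t 3.8 pos [0.4374 0.2268 0.0875] yaw 0.0582 F [ 0.4   0.98 -0.11] w 0.0137
turn 0.0032 then shift mm x,y,z: [ 0.3 -0.5 -1.2]
```

```bash
python3 -m creep '[[[0,-8,0],0,0.1],[[0,-15,0],0,0.1],[[0,-20,0],0,0.1],[[0,-25,0],0,0.1],[[0,-30,0],0,0.1],[[0,-30,0],0,0.1],[[0,-25,0],0,0.1],[[0,-15,0],0,0.1]]' 50; python3 go.py .559 -.055 .2555 .0557
python3 - <<'E'
from rig import robot
from h import *
c=robot.camera("scene"); cv2.imwrite("pics/s6.png",c["pixels"][:,:,::-1])
crop("pics/s6.png","pics/s6c.png",310,160,110,130,5)
E
```

```text
time: 4.6
position: [0.4378, 0.227, 0.2581]
tool_rot: [0.486, 0.515, -0.513, -0.485]
ft_force: [-0.5, -0.6, -1.2]
grip_width: 0.0132
t 4.6 pos [0.4378 0.227  0.2581] yaw 0.0583 F [-0.48 -0.59 -1.17] w 0.0132
turn 0.0026 then shift mm x,y,z: [-288.4    2.6 -105.3]
```

View pics/s6c.png

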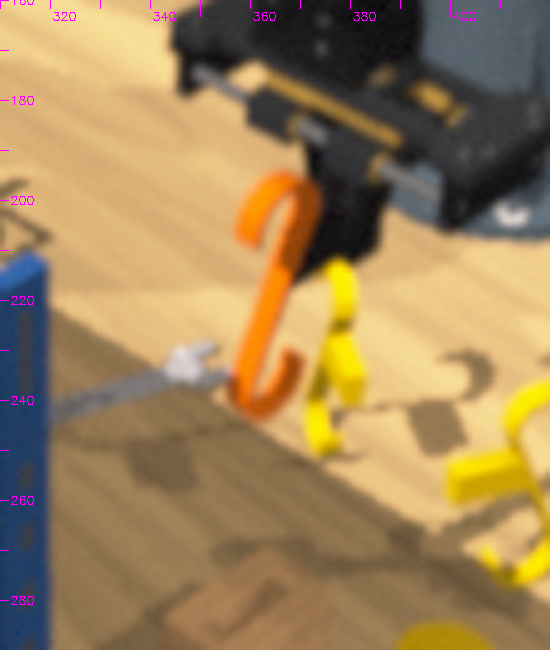

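```bash
python3 - <<'E'
from cams import *
from stand import Tm
p=np.array([.4378,.227,.2581]); y=.0583
f=Tm(p[0]+.0532*np.cos(y),p[1]+.0532*np.sin(y),y,p[2]-.0045)
for q in [(0,7,73),(23.5,7,47),(0,7,-73),(-23.5,7,-47),(-26,7,50),(26,7,-50)]: print(q,S.proj(f(np.array(q)/1e3)).round(1))
E
```

```text
(0, 7, 73) [[367.4 196.5]]
(23.5, 7, 47) [[360.4 209.3]]
(0, 7, -73) [[364.  242.6]]
(-23.5, 7, -47) [[370.6 230.8]]
(-26, 7, 50) [[373.8 199.9]]
(26, 7, -50) [[357.7 240.4]]
```

```bash
python3 -m creep '[[[-25,0,-8],0.003,0.1],[[-38,0,-14],0,0.1],[[-42,0,-15],0,0.1],[[-42,0,-16],0,0.1],[[-42,0,-16],0,0.1],[[-42,0,-16],0,0.1],[[-36,0,-13],0,0.1],[[-21,0,-7],0,0.1]]' 50;python3 -m creep '[[[0,2,0],0,0.1],[[0,0,0],0,0.1],[[0,0,0],0,0.1]]'; python3 go.py .559 -.055 .2555 .0557
python3 - <<'E'
from rig import robot
from h import *
for n in("scene","top"):
  c=robot.camera(n); cv2.imwrite(f"pics/{n}7.png",c["pixels"][:,:,::-1])
crop("pics/scene7.png","pics/s7c.png",200,130,130,120,6)
crop("pics/top7.png","pics/t7c.png",260,90,130,100,6)
E
```

```text
time: 5.45
position: [0.559, -0.058, 0.2549]
tool_rot: [-0.487, -0.513, 0.513, 0.487]
ft_force: [0.3, 0.4, -0.4]
grip_width: 0.0133
time: 5.75
position: [0.5571, -0.0536, 0.253]
tool_rot: [-0.485, -0.514, 0.514, 0.487]
ft_force: [-0.4, 1.1, -1.9]
grip_width: 0.0135
t 5.75 pos [ 0.5571 -0.0536  0.253 ] yaw 0.0561 F [-0.4   1.09 -1.91] w 0.0135
turn 0.0004 then shift mm x,y,z: [-1.5 -2.5 -1.9]
```

View pics/s7c.png

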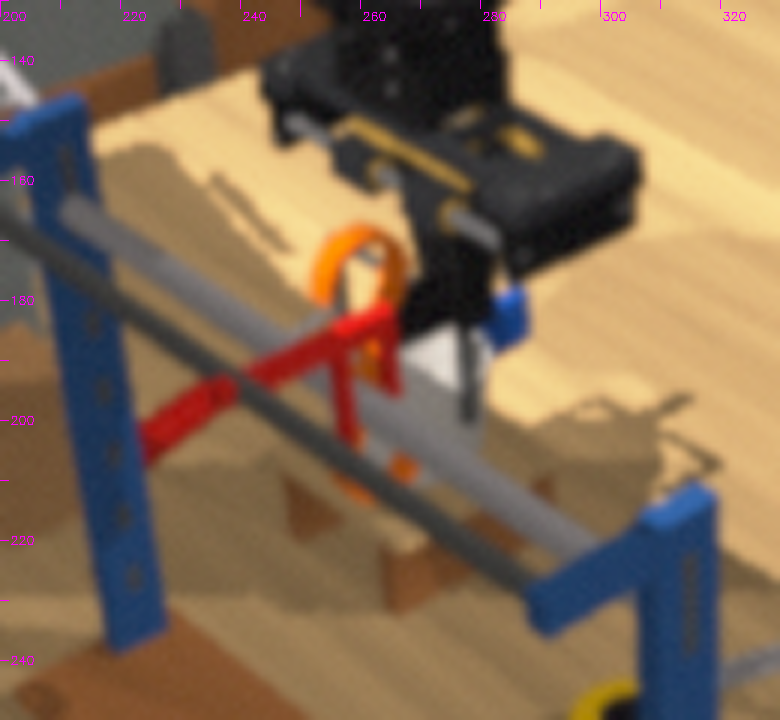

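View pics/t7c.png

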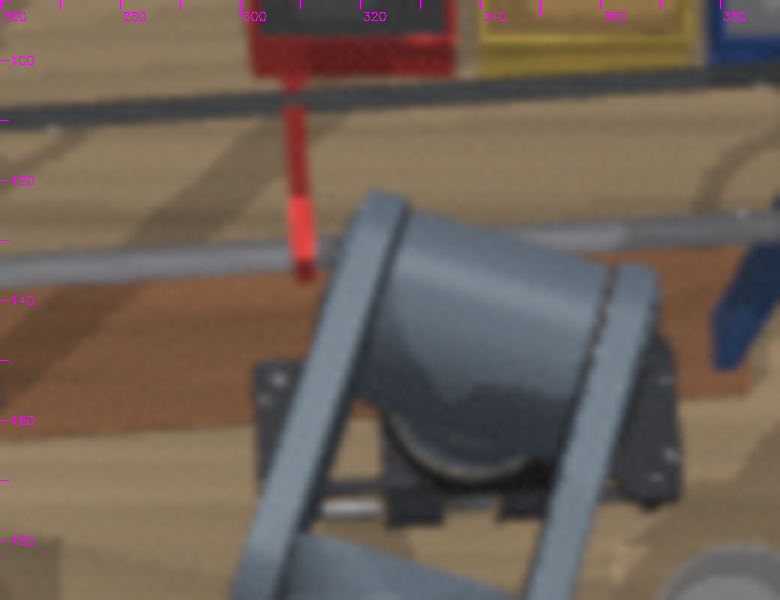

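```bash
python3 -m creep '[[[0,-4,0],0,0.1],[[0,0,-10],0,0.1],[[0,0,-12],0,0.1],[[0,0,-6],0,0.1],[[0,0,0],0,0.1]]' 50; python3 go.py .6038 -.051 .257 .0557;python3 -m creep '[[[0,0,-6],0,0.1],[[0,0,-6],0,0.1],[[0,0,-5],0,0.1],[[0,0,0],0,0.1],[[0,0,0],0,0.1]]' 50; python3 go.py .6038 -.051 .257 .0557
python3 - <<'E'
from rig import robot
from h import *
for n in("scene",):
  c=robot.camera(n); cv2.imwrite(f"pics/{n}8.png",c["pixels"][:,:,::-1])
crop("pics/scene8.png","pics/s8c.png",210,130,110,110,6)
E
```

```text
time: 6.35
position: [0.5876, -0.0534, 0.2574]
tool_rot: [0.486, 0.514, -0.514, -0.486]
ft_force: [-0.9, 0.6, -0.2]
grip_width: 0.0132
t 6.35 pos [ 0.5876 -0.0534  0.2574] yaw 0.0556 F [-0.89  0.61 -0.2 ] w 0.0132
turn -0.0001 then shift mm x,y,z: [  1.5   0.4 -16.3]
time: 6.85
position: [0.6031, -0.0524, 0.2574]
tool_rot: [-0.486, -0.514, 0.514, 0.486]
ft_force: [-0.0, 0.4, -1.0]
grip_width: 0.0133
t 6.85 pos [ 0.6031 -0.0524  0.2574] yaw 0.0552 F [-0.04  0.42 -1.  ] w 0.0133
turn -0.0005 then shift mm x,y,z: [ 1.4  0.4 -0.8]
```

View pics/s8c.png

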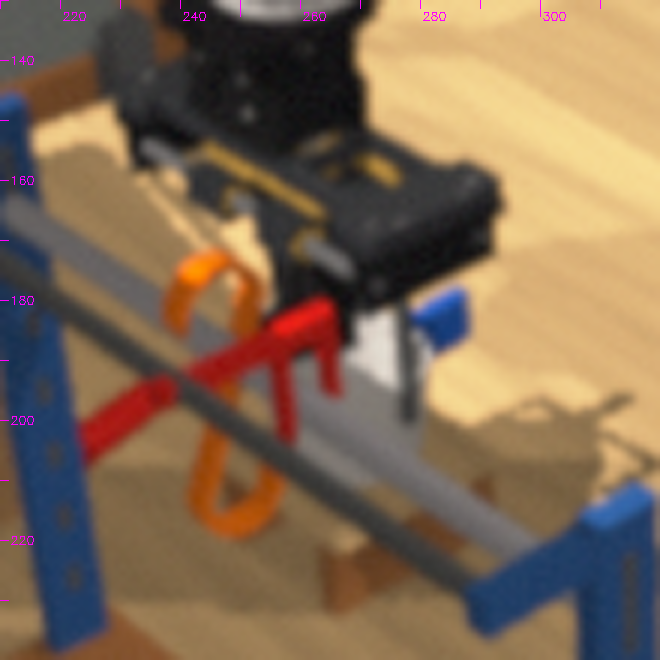

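```bash
python3 -m creep '[[[0,6,0],0,0.1],[[0,7,0],0,0.1],[[0,5,0],0,0.1],[[0,2,0],0,0.1],[[0,0,0],0,0.1],[[0,0,0],0,0.1]]' 50; python3 go.py .6038 -.051 .23 .0557;
```

```text
time: 7.5
position: [0.6033, -0.0525, 0.2375]
tool_rot: [0.486, 0.514, -0.514, -0.486]
ft_force: [0.2, -0.3, -0.5]
grip_width: 0.0135
t 7.5 pos [ 0.6033 -0.0525  0.2375] yaw 0.0552 F [ 0.17 -0.29 -0.48] w 0.0135
turn -0.0005 then shift mm x,y,z: [ 1.4  7.5 -0.6]
```

```bash
python3 -m creep '[[[0,2,0],0,0.1],[[0,0,0],0,0.1]]'; python3 -m creep '[[[0,1.5,0],0,0.1],[[0,0,0],0,0.1]]';python3 -m creep '[[[0,1,0],0,0.1],[[0,0,0],0,0.1]]'
```

```text
time: 7.7
position: [0.6032, -0.0524, 0.2355]
tool_rot: [-0.486, -0.514, 0.514, 0.486]
ft_force: [-0.3, 0.3, -1.5]
grip_width: 0.0136
time: 7.9
position: [0.6031, -0.0524, 0.2339]
tool_rot: [-0.486, -0.514, 0.514, 0.486]
ft_force: [0.2, -0.9, -0.8]
grip_width: 0.0132
time: 8.1
position: [0.6031, -0.0524, 0.2329]
tool_rot: [-0.486, -0.514, 0.514, 0.486]
ft_force: [-0.1, 0.2, -0.1]
grip_width: 0.0135
```

```bash
python3 -m creep '[[[0,1,0],0,0.1],[[0,0,0],0,0.1]]'|grep -E "pos|for"; python3 -m creep '[[[0,1,0],0,0.1],[[0,0,0],0,0.1]]'|grep -E "pos|for";python3 -m creep '[[[0,0.7,0],0,0.1],[[0,0,0],0,0.1]]'|grep -E "pos|for"
```

```text
position: [0.6031, -0.0524, 0.2319]
ft_force: [-0.8, -0.0, -1.2]
position: [0.6034, -0.0525, 0.2311]
ft_force: [0.1, 0.5, -0.7]
position: [0.6036, -0.0525, 0.2307]
ft_force: [0.6, -0.8, 0.1]
```

```bash
for i in 1 2; do :; done; python3 -m creep '[[[0,0.7,0],0,0.1],[[0,0,0],0,0.1]]'|grep -E "pos|for"; python3 -m creep '[[[0,0.7,0],0,0.1],[[0,0,0],0,0.1]]'|grep -E "pos|for"; python3 -m creep '[[[0,0,0],0,0.1]]'|grep -E "pos|for"; python3 -m creep '[[[0,0,0],0,0.1]]'|grep -E "pos|for"
```

```text
position: [0.6039, -0.0525, 0.2303]
ft_force: [0.6, 0.9, 2.7]
position: [0.6043, -0.0526, 0.2299]
ft_force: [1.2, 0.5, 4.2]
position: [0.6043, -0.0526, 0.2299]
ft_force: [1.0, -0.1, 4.8]
position: [0.6043, -0.0526, 0.2299]
ft_force: [-0.2, -0.4, 5.6]
```

```bash
python3 -m creep '[[[3,0,0],0,0.1],[[5,0,0],0,0.1],[[5,0,0],0,0.1],[[5,0,0],0,0.1],[[5,0,0],0,0.1],[[3,0,0],0,0.1]]'|grep -E "pos|for"; python3 -m creep '[[[0,0,0],0,0.1]]'|grep -E "pos|for"
```

```text
position: [0.6033, -0.0268, 0.2298]
ft_force: [3.6, -2.5, 5.6]
position: [0.6032, -0.0264, 0.2299]
ft_force: [3.6, -2.5, 5.0]
```

```bash
python3 - <<'E'
from rig import robot
from h import *
for n in("scene",):
  c=robot.camera(n); cv2.imwrite(f"pics/{n}9.png",c["pixels"][:,:,::-1])
crop("pics/scene9.png","pics/s9c.png",210,130,110,110,6)
E
```

```text
(no output)
```

View pics/s9c.png

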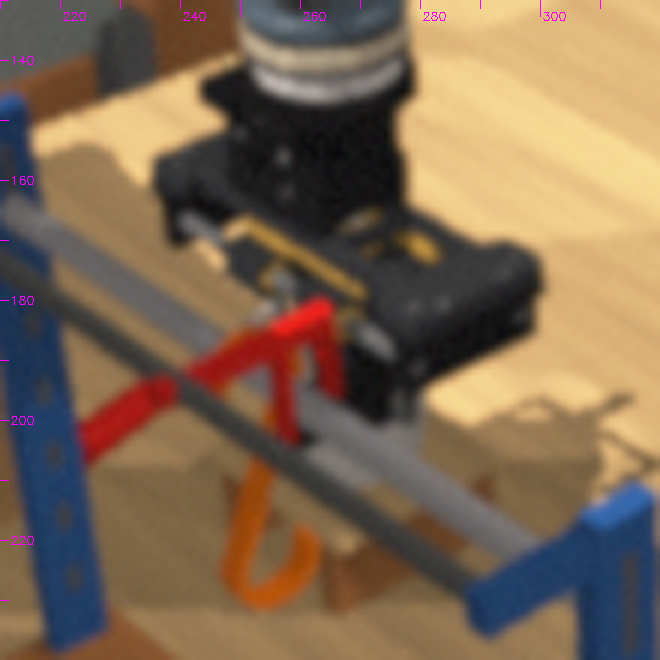

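```bash
python3 -m creep '[[[3,0,0],0,0.1],[[4,0,0],0,0.1],[[4,0,0],0,0.1],[[4,0,0],0,0.1],[[2,0,0],0,0.1],[[0,0,0],0,0.1]]'|grep -E "pos|for"; python3 -m creep '[[[2,0,0],0,0.1],[[2,0,0],0,0.1],[[2,0,0],0,0.1],[[0,0,0],0,0.1]]'|grep -E "pos|for"
```

```text
position: [0.6023, -0.0096, 0.2299]
ft_force: [2.6, -2.5, 5.7]
position: [0.602, -0.0038, 0.2299]
ft_force: [3.2, -2.5, 5.2]
```

```bash
python3 -m creep '[[[1.5,0,0],0,0.1],[[1.5,0,0],0,0.1],[[1,0,0],0,0.1],[[0,0,0],0,0.1]]'|grep -E "pos|for"; python3 -m creep '[[[1,0,0],0,0.1],[[0,0,0],0,0.1]]'|grep -E "pos|for"; python3 -m creep '[[[1,0,0],0,0.1],[[0,0,0],0,0.1]]'|grep -E "pos|for"
```

```text
position: [0.6018, 0.0001, 0.2299]
ft_force: [3.6, -3.2, 5.7]
position: [0.6017, 0.001, 0.2298]
ft_force: [3.9, -2.6, 5.3]
position: [0.6017, 0.002, 0.2298]
ft_force: [3.4, -2.5, 5.0]
```

```bash
for i in 1; do :; done; python3 -m creep '[[[1,0,0],0,0.1],[[0,0,0],0,0.1]]'|grep -E "pos|for"; python3 -m creep '[[[0.7,0,0],0,0.1],[[0,0,0],0,0.1]]'|grep -E "pos|for"; python3 -m creep '[[[0.7,0,0],0,0.1],[[0,0,0],0,0.1]]'|grep -E "pos|for"
```

```text
position: [0.6017, 0.003, 0.2298]
ft_force: [3.8, -2.8, 6.0]
position: [0.6016, 0.0036, 0.2299]
ft_force: [3.4, -2.4, 5.1]
position: [0.6016, 0.0042, 0.2299]
ft_force: [2.8, -3.2, 4.9]
```

```bash
python3 -m creep '[[[0.7,0,0],0,0.1],[[0,0,0],0,0.1]]'|grep -E "pos|for"; python3 -m creep '[[[0.7,0,0],0,0.1],[[0,0,0],0,0.1]]'|grep -E "pos|for"; python3 -m creep '[[[0.7,0,0],0,0.1],[[0,0,0],0,0.1]]'|grep -E "pos|for"
```

```text
position: [0.6015, 0.0051, 0.2298]
ft_force: [4.3, -3.0, 5.2]
position: [0.6015, 0.0057, 0.2298]
ft_force: [4.5, -3.3, 5.0]
position: [0.6015, 0.0064, 0.2299]
ft_force: [3.2, -3.4, 6.4]
```

```bash
python3 -m creep '[[[0.7,0,0],0,0.1],[[0,0,0],0,0.1]]'|grep -E "pos|for"; python3 -m creep '[[[0.7,0,0],0,0.1],[[0,0,0],0,0.1]]'|grep -E "pos|for"
python3 - <<'E'
from rig import robot
from h import *
for n in("scene","top"):
  c=robot.camera(n); cv2.imwrite(f"pics/{n}10.png",c["pixels"][:,:,::-1])
crop("pics/scene10.png","pics/s10c.png",225,150,70,90,7)
crop("pics/top10.png","pics/t10c.png",280,110,70,60,10)
E
```

```text
position: [0.6014, 0.0072, 0.2298]
ft_force: [3.9, -3.6, 5.4]
position: [0.6014, 0.0075, 0.2298]
ft_force: [3.1, -4.0, 4.9]
```

View pics/s10c.png

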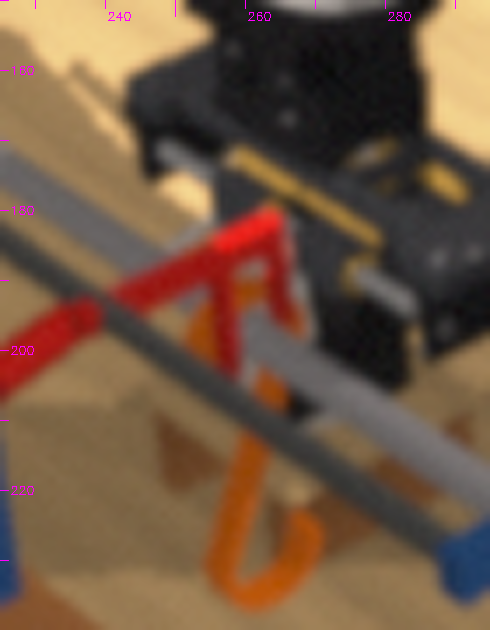

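View pics/t10c.png

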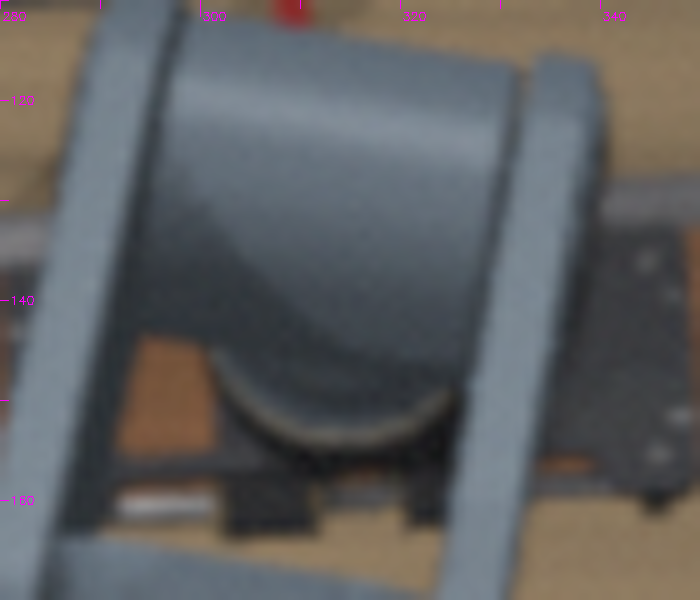

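```bash
python3 -m creep '[[[0.7,0,0],0,0.1],[[0,0,0],0,0.1]]'|grep -E "pos|for"; python3 -m creep '[[[0.7,0,0],0,0.1],[[0,0,0],0,0.1]]'|grep -E "pos|for"
```

```text
position: [0.6014, 0.0077, 0.2299]
ft_force: [2.8, -4.9, 6.7]
position: [0.6014, 0.0079, 0.2299]
ft_force: [3.9, -6.5, 5.2]
```

```bash
python3 -m creep '[[[0,0,0],0,0.1],[[0,0,0],0,0.1],[[0,0,0],0,0.1],[[0,0,0],0,0.1]]'|grep -E "pos|for"
```

```text
position: [0.6014, 0.0079, 0.2298]
ft_force: [3.0, -6.5, 4.9]
```

```bash
python3 -m creep '[[[-0.5,-0.8,0],0,0.1],[[0,0,0],0,0.1]]'|grep -E "pos|for"; python3 -m creep '[[[0,0,0],0,0.2],[[0,0,0],0,0.25],[[0,0,0],0,0.3],[[0,0,0],0,0.35],[[0,0,0],0,0.4],[[0,0,0],0,0.4],[[0,0,0],0,0.4],[[0,0,0],0,0.4]]' 20
python3 - <<'E'
from rig import robot
from h import *
for n in("scene","wrist"):
  c=robot.camera(n); cv2.imwrite(f"pics/{n}11.png",c["pixels"][:,:,::-1])
crop("pics/scene11.png","pics/s11c.png",225,150,70,90,7)
E
```

```text
position: [0.6011, 0.0078, 0.2302]
ft_force: [2.6, -4.8, 3.9]
time: 15.35
position: [0.5998, 0.0093, 0.2298]
tool_rot: [0.486, 0.514, -0.514, -0.486]
ft_force: [-0.5, 0.2, 0.1]
grip_width: 0.0346
```

View pics/s11c.png

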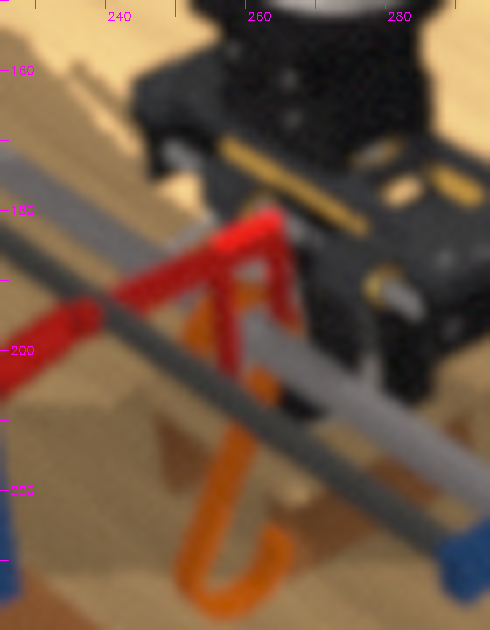

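View pics/wrist11.png

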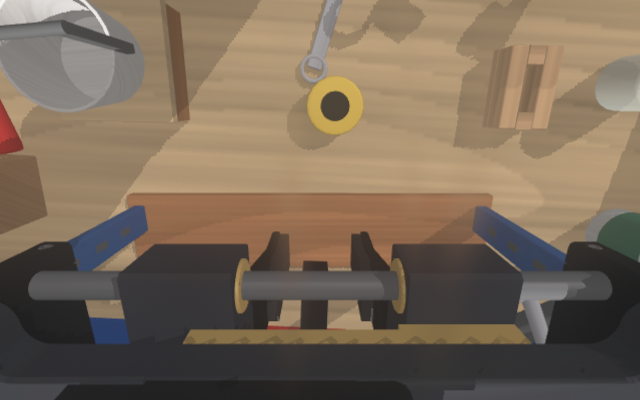

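```bash
python3 -m creep '[[[0,0,3],0,0.4],[[0,0,8],0,0.4],[[0,0,15],0,0.4],[[0,0,25],0,0.4],[[0,0,35],0,0.4],[[0,0,35],0,0.5],[[0,0,30],0,0.5],[[0,0,20],0,0.5]]'; python3 go.py .4028 -.2197 .225 .15
```

```text
time: 16.25
position: [0.4256, 0.0003, 0.2296]
tool_rot: [-0.485, -0.513, 0.514, 0.487]
ft_force: [0.4, -0.2, 0.5]
grip_width: 0.0426
t 16.25 pos [4.256e-01 3.000e-04 2.296e-01] yaw 0.0552 F [ 0.41 -0.15  0.5 ] w 0.0426
turn -0.0948 then shift mm x,y,z: [-214.1    4.6   55.4]
```

```bash
python3 -m creep '[[[-15,0,4],-0.05,0.5],[[-33,0,9],-0.045,0.5],[[-40,0,10],0,0.5],[[-40,0,10],0,0.5],[[-40,0,10],0,0.5],[[-30,0,8],0,0.5],[[-16,0,4],0,0.5],[[0,0,0],0,0.5]]';python3 -m creep '[[[0,10,0],0,0.5],[[0,10,0],0,0.5],[[0,0,0],0,0.5],[[0,0,0],0,0.5]]' ; python3 go.py .4028 -.2197 .086 .15
python3 - <<'E'
from rig import robot
from h import *
import json
for n in("wrist","scene"):
  c=robot.camera(n); cv2.imwrite(f"pics/{n}12.png",c["pixels"][:,:,::-1])
  if n=="wrist":
    print(c["position"].tolist(),c["rotation"].tolist())
crop("pics/scene12.png","pics/s12c.png",180,130,150,110,5)
crop("pics/wrist12.png","pics/w12c.png",250,130,160,140,5)
E
```

```text
time: 17.05
position: [0.4034, -0.2216, 0.2299]
tool_rot: [-0.462, -0.535, 0.535, 0.462]
ft_force: [-0.2, -0.2, -0.0]
grip_width: 0.0439
time: 17.45
position: [0.4034, -0.2182, 0.2092]
tool_rot: [0.46, 0.536, -0.536, -0.461]
ft_force: [-0.0, -0.1, 0.1]
grip_width: 0.0434
t 17.45 pos [ 0.4034 -0.2182  0.2092] yaw 0.1517 F [-0.01 -0.11  0.11] w 0.0434
turn 0.0017 then shift mm x,y,z: [ -1.3 123.2   0.8]
[0.32648705891474694, -0.23047423414860302, 0.37081755991464316] [-0.09163824577426559, -0.10786752446919227, 0.7508218432334106, 0.6451616764810871]
```

View pics/s12c.png

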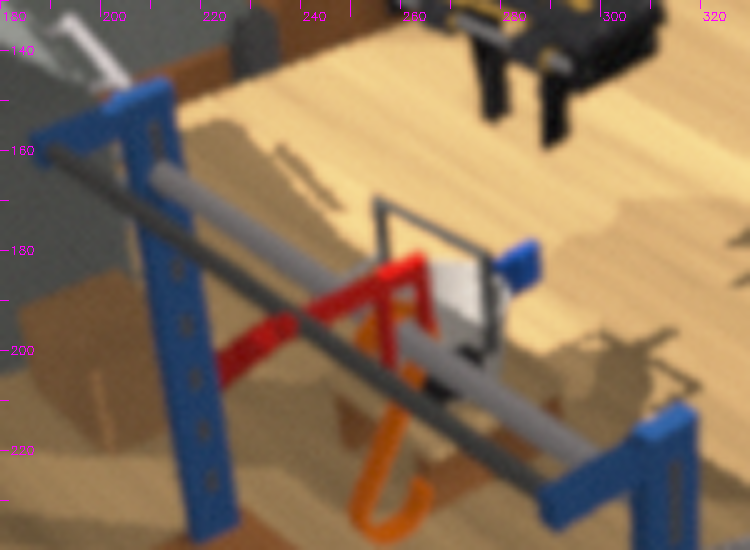

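View pics/wrist12.png

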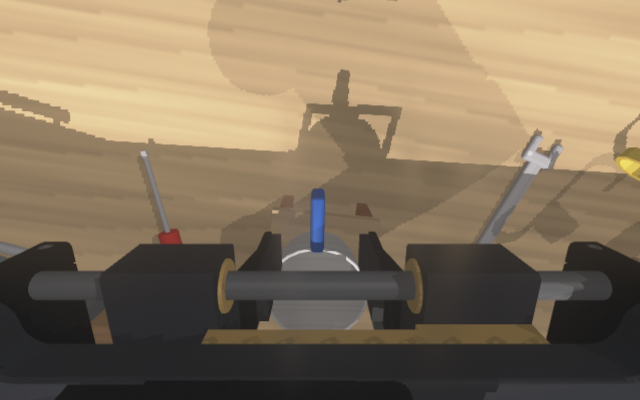

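View pics/w12c.png

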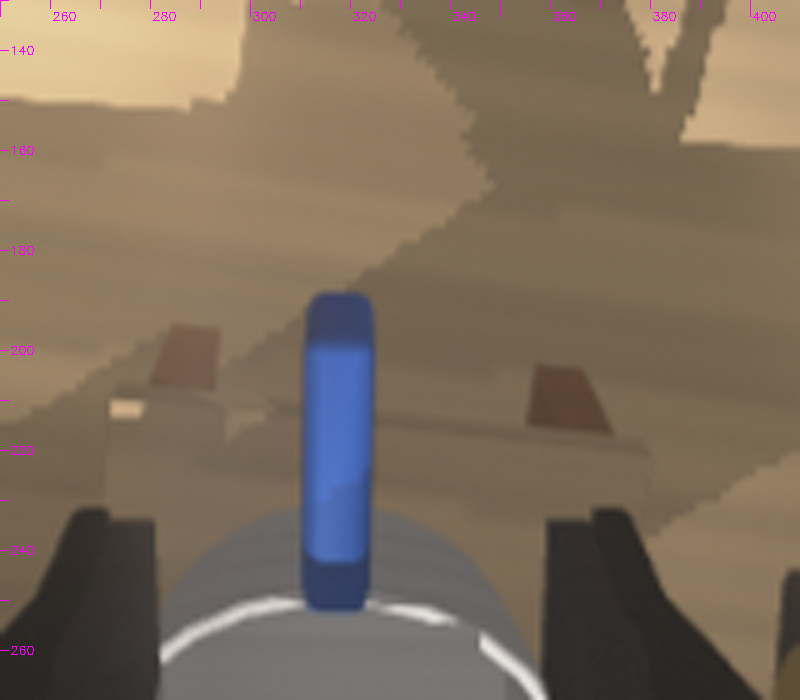

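```bash
python3 - <<'E'
from h import *
W=Cam(dict(fx=314.433,fy=314.433,cx=319.732,cy=198.905,position=[0.32648705891474694, -0.23047423414860302, 0.37081755991464316],rotation=[-0.09163824577426559, -0.10786752446919227, 0.7508218432334106, 0.6451616764810871]))
M=R.from_quat([0.46,0.536,-0.536,-0.461]).as_matrix(); p=np.array([.4034,-.2182,.2092])
for uv,z in [((315.1,199),.122),((314.5,242),.122),((314.7,189),.088),((316.6,199+2.7),.122),((316.6,189+2.7),.088),((316.,242+2.7),.122)]:
    X=W.onz(*uv,z); print(uv,X.round(4),(M.T@(X-p)*1e3).round(1))
E
```

```text
(315.1, 199) [ 0.3989 -0.2229  0.122 ] [-4.1 87.2  5.1]
(314.5, 242) [ 0.437  -0.2178  0.122 ] [ -4.7  87.2 -33.4]
(314.7, 189) [ 0.3993 -0.2237  0.088 ] [ -4.9 121.2   4.8]
(316.6, 201.7) [ 0.401  -0.2213  0.122 ] [-2.8 87.2  2.8]
(316.6, 191.7) [ 0.4016 -0.2215  0.088 ] [ -3.1 121.2   2.2]
(316.0, 244.7) [ 0.4393 -0.2161  0.122 ] [ -3.5  87.2 -35.9]
```

```bash
python3 -m creep '[[[-3.5,10,-1.3],0.015,0.5],[[0,30,0],0,0.5],[[0,35,0],0,0.5],[[0,30,0],0,0.5],[[0,13,0],0,0.5],[[0,4,0],0,0.5],[[0,0,0],0,0.5],[[0,0,0],0,0.5]]'; python3 go.py .4045 -.2215 .086 .136
python3 - <<'E'
from rig import robot
from h import *
c=robot.camera("wrist"); cv2.imwrite(f"pics/w13.png",c["pixels"][:,:,::-1])
W=Cam(c); o=robot.get_obs(); M=R.from_quat(o["tool_rot"]).as_matrix(); p=o["position"]
print(W.proj(p+M@np.array([.0215,0,.0095])))
for v in (230,235,240,245,250,255): print(v,[(M.T@(W.onz(319,v,z)-p)*1e3)[2].round(1) for z in (.088,.122)])
crop("pics/w13.png","pics/w13c.png",240,190,160,120,5)
E
```

```text
time: 18.35
position: [0.4061, -0.2233, 0.0882]
tool_rot: [-0.466, -0.533, 0.533, 0.465]
ft_force: [-0.3, 0.5, -0.3]
grip_width: 0.0432
t 18.35 pos [ 0.4061 -0.2233  0.0882] yaw 0.135 F [-0.34  0.55 -0.25] w 0.0432
turn -0.001 then shift mm x,y,z: [2.  2.2 1.3]
[[358.88514065 235.91999743]]
230 [np.float64(12.8), np.float64(26.6)]
235 [np.float64(9.9), np.float64(24.2)]
240 [np.float64(6.8), np.float64(21.8)]
245 [np.float64(3.8), np.float64(19.4)]
250 [np.float64(0.7), np.float64(17.0)]
255 [np.float64(-2.4), np.float64(14.6)]
```

View pics/w13c.png

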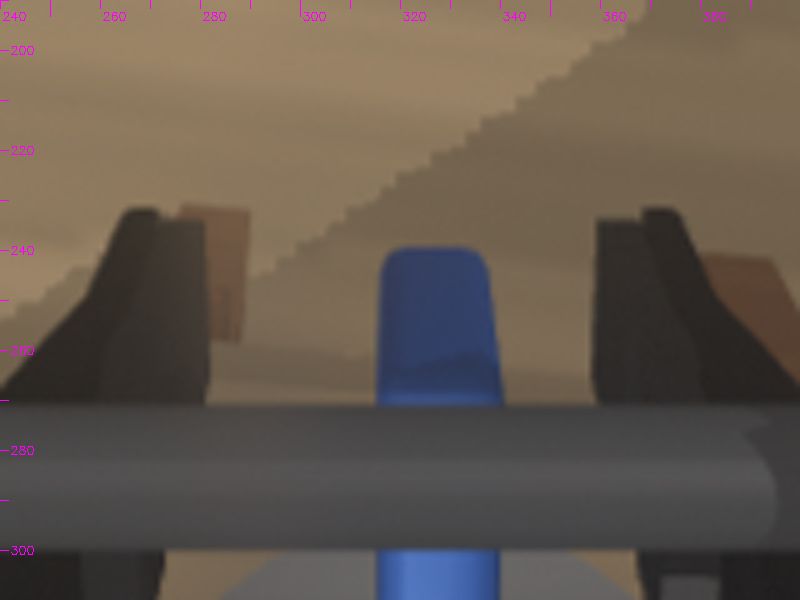

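```bash
python3 -m creep '[[[3.2,2,1],0,0.5],[[0,0,0],0,0.5],[[0,0,0],0,0.05],[[0,0,0],0,0.05],[[0,0,0],0,0.05],[[0,0,0],0,0.05],[[0,0,0],0,0.05],[[0,0,0],0,0.05]]' 55; python3 -m creep '[[[0,0,0],0,0.05],[[0,0,0],0,0.05],[[0,0,0],0,0.05]]';python3 go.py .4045 -.2215 .086 .136
```

```text
time: 19.2
position: [0.4041, -0.2198, 0.0858]
tool_rot: [-0.465, -0.533, 0.533, 0.465]
ft_force: [0.2, -0.2, -0.0]
grip_width: 0.0113
time: 19.5
position: [0.4041, -0.2198, 0.0858]
tool_rot: [-0.465, -0.533, 0.533, 0.465]
ft_force: [-0.5, 1.3, -0.9]
grip_width: 0.0118
t 19.5 pos [ 0.4041 -0.2198  0.0858] yaw 0.1352 F [-0.46  1.32 -0.86] w 0.0118
turn -0.0008 then shift mm x,y,z: [-1.7 -0.2 -0.2]
```

```bash
python3 -m creep '[[[0,-5,0],0,0.05],[[0,-10,0],0,0.05],[[0,-20,0],0,0.05],[[0,-25,0],0,0.05],[[0,-25,0],0,0.05],[[0,-15,0],0,0.05],[[0,0,0],0,0.05]]' 55|grep -E "pos|for|grip"; python3 - <<'E'
from rig import robot
from h import *
c=robot.camera("scene"); cv2.imwrite(f"pics/s14.png",c["pixels"][:,:,::-1])
crop("pics/s14.png","pics/s14c.png",215,130,90,120,6)
from cams import *
from stand import Tm
print(robot.get_obs()["position"], robot.get_obs()["ft_force"])
f=Tm(.6592,-.0005,.0557)
def hk(P,th,y,rz=.285):
    P=np.atleast_2d(P).astype(float)-[0,0,60]
    c,s=np.cos(th),np.sin(th)
    x=P[:,0]*c-P[:,2]*s; z=P[:,0]*s+P[:,2]*c  # th>0: bottom -> +x
    return f(np.c_[x/1e3,np.full(len(P),y)+P[:,1]/1e3,rz+z/1e3])
for y in (.009,.0115):
  for th in (0,.08,.16,.24):
    a=np.linspace(0,2*np.pi,60); C=np.array([[23*np.cos(t),0,-50+23*np.sin(t)] for t in a])
    q=S.proj(hk(C,th,y)); print(y,th,"left",q[q[:,0].argmin()].round(1),"bot",q[q[:,1].argmax()].round(1),"lip",S.proj(hk([(-20.5,0,-47)],th,y)).round(1))
E
```

```text
position: [0.4051, -0.2206, 0.1882]
ft_force: [1.1, -0.3, -2.4]
grip_width: 0.0117
[ 0.40435401 -0.21999193  0.18689784] [-0.21108936 -0.18081151 -3.02233642]
0.009 0 left [253.7 231.9] bot [257.8 236.4] lip [[266.3 224.8]]
0.009 0.08 left [251.  233.5] bot [255.4 237.7] lip [[263.8 226.5]]
0.009 0.16 left [248.4 234.1] bot [252.3 238.9] lip [[261.3 228.1]]
0.009 0.24 left [245.7 235.2] bot [249.8 239.9] lip [[258.8 229.5]]
0.0115 0 left [254.2 232.4] bot [258.4 236.8] lip [[266.8 225.2]]
0.0115 0.08 left [251.6 233.9] bot [255.3 238.2] lip [[264.4 226.9]]
0.0115 0.16 left [248.9 234.5] bot [252.8 239.3] lip [[261.9 228.5]]
0.0115 0.24 left [246.3 235.6] bot [250.4 240.3] lip [[259.4 229.9]]
```

View pics/s14c.png

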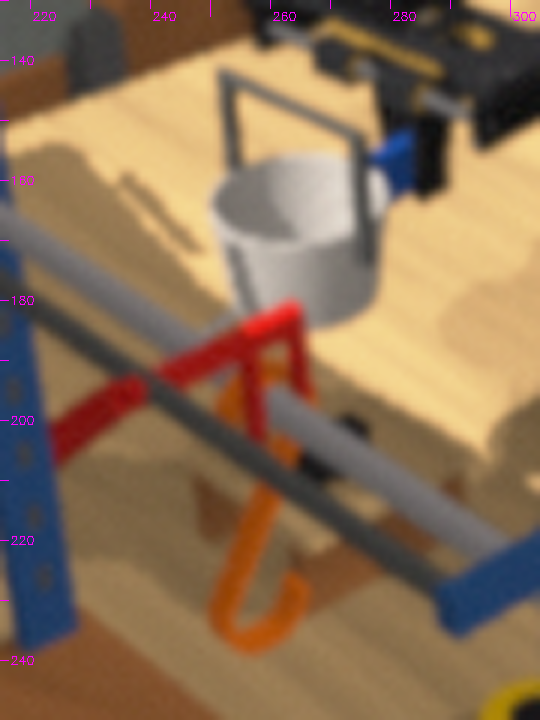

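```bash
python3 - <<'E'
from cams import *
from stand import Tm
for h in (.07,.1,.13,.16,.19,.22): 
  b=np.array([.6032,-.0264,.2299+h]); side=np.cross(S.p-b,[0,0,1]); side/=np.linalg.norm(side)
  print(h,S.proj(b).round(1),S.proj([b+side*.0375,b-side*.0375]).round(1).tolist())
p=np.array([.4044,-.2200,.1869]); f=Tm(p[0],p[1],.135,p[2])
print(S.proj(f([(.089,.05,.0892),(.089,-.05,.0892),(.089,.05,.0892-.055),(.089,0,-.0258)])).round(1))
E
```

```text
0.07 [[266.5 177.9]] [[252.4, 179.0], [280.4, 176.9]]
0.1 [[265.7 168.4]] [[251.4, 169.4], [279.8, 167.3]]
0.13 [[264.9 158.5]] [[250.4, 159.6], [279.2, 157.5]]
0.16 [[264.  148.4]] [[249.3, 149.4], [278.6, 147.3]]
0.19 [[263.2 137.9]] [[248.2, 138.9], [278.0, 136.9]]
0.22 [[262.3 127.1]] [[247.1, 128.1], [277.3, 126.1]]
[[273.4 153.1]
 [251.5 142.9]
 [274.5 168.6]
 [264.9 179.1]]
```

View pics/scene9.png

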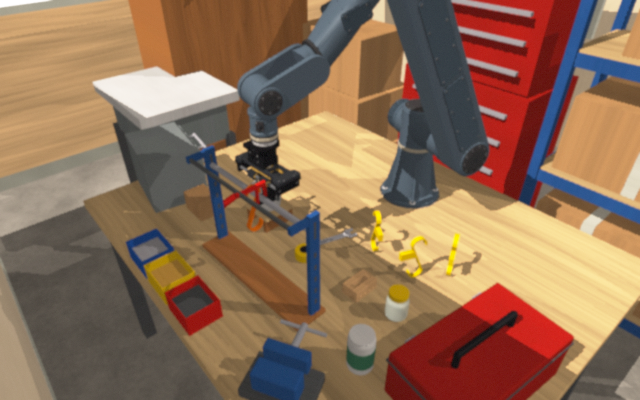

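```bash
python3 go.py .4599 0 .187 .0557
```

```text
t 20.25 pos [ 0.4044 -0.22    0.1869] yaw 0.1354 F [-0.21 -0.18 -3.02] w 0.0118
turn 0.0797 then shift mm x,y,z: [ 2.166e+02 -1.000e-01 -6.770e+01]
```

```bash
python3 -m creep '[[[8,0,-2],0.04,0.05],[[22,0,-7],0.04,0.05],[[34,0,-11],0,0.05],[[40,0,-13],0,0.05],[[40,0,-13],0,0.05],[[35,0,-11],0,0.05],[[25,0,-8],0,0.05],[[12,0,-3],0,0.05]]'|grep -E "pos|for|grip";python3 -m creep '[[[0,10,0],0,0.05],[[0,20,0],0,0.05],[[0,25,0],0,0.05],[[0,18,0],0,0.05],[[0,10,0],0,0.05],[[0,0,0],0,0.05],[[0,0,0],0,0.05]]' |grep -E "pos|for|grip"; python3 go.py .5098 .0028 .102 .0557
```

```text
position: [0.4576, 0.0023, 0.1847]
ft_force: [-0.7, 0.3, -1.5]
grip_width: 0.0113
position: [0.4586, -0.0007, 0.1027]
ft_force: [0.9, 0.6, -2.6]
grip_width: 0.0117
t 21.75 pos [ 0.4586 -0.0007  0.1027] yaw 0.0542 F [ 0.92  0.64 -2.61] w 0.0117
turn -0.0015 then shift mm x,y,z: [  0.7   0.7 -51.3]
```

```bash
python3 -m creep '[[[1,0,-8],0,0.05],[[0,0,-14],0,0.05],[[0,0,-14],0,0.05],[[0,0,-10],0,0.05],[[0,0,-5],0,0.05],[[0,0,0],0,0.05],[[0,0,0],0,0.05]]'|grep -E "pos|for|grip"; python3 - <<'E'
from rig import robot
from h import *
c=robot.camera("scene"); cv2.imwrite(f"pics/s15.png",c["pixels"][:,:,::-1])
crop("pics/s15.png","pics/s15c.png",215,160,100,110,7)
c=robot.camera("wrist"); cv2.imwrite(f"pics/w15.png",c["pixels"][:,:,::-1])
from cams import *
from stand import Tm
o=robot.get_obs(); p=o["position"]; M=R.from_quat(o["tool_rot"]).as_matrix(); f=Tm(p[0],p[1],np.arctan2(M[1,0],M[0,0])-np.pi/2,p[2]); print(p)
print(S.proj(f([(.089,.05,.0892),(.089,-.05,.0892),(.089,0,.0892)])).round(1))
E
```

```text
position: [0.5087, 0.004, 0.1027]
ft_force: [-0.3, -0.9, -1.6]
grip_width: 0.0115
[0.50843657 0.00394424 0.10265543]
[[290.1 223.2]
 [267.  207.5]
 [278.3 215.1]]
```

View pics/s15c.png

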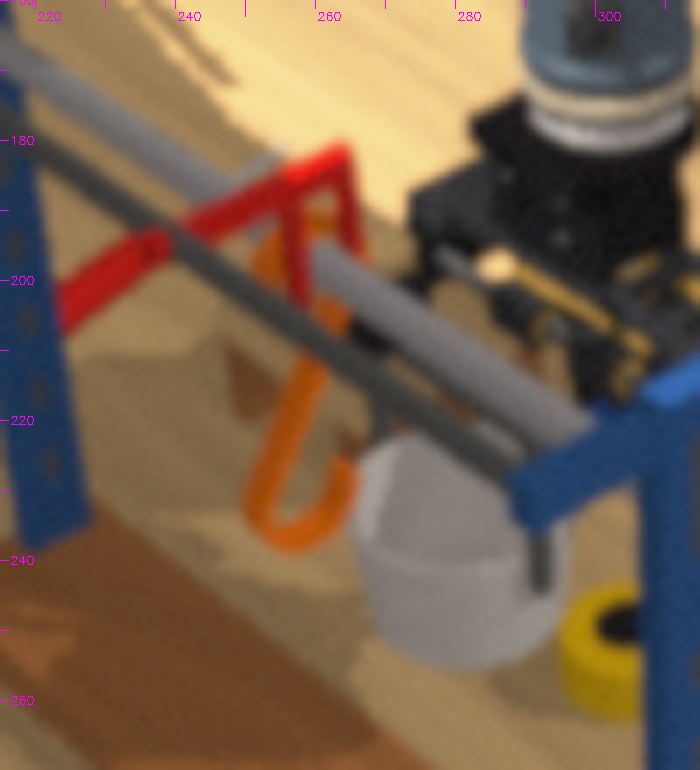

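View pics/w15.png

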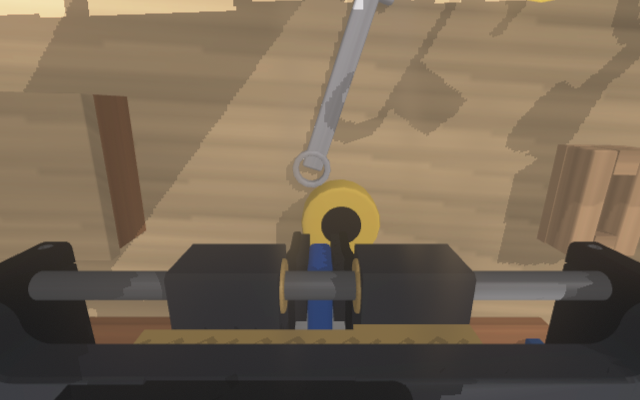

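```bash
python3 -m creep '[[[-1,0,-5],0,0.05],[[0,0,-9],0,0.05],[[0,0,-9],0,0.05],[[0,0,-7],0,0.05],[[0,0,-3],0,0.05],[[0,0,0],0,0.05],[[0,0,0],0,0.05]]'|grep -E "pos|for|grip"; python3 go.py .5667 .006 .102 .0557;  python3 - <<'E'
from rig import robot
from h import *
c=robot.camera("scene"); cv2.imwrite(f"pics/s16.png",c["pixels"][:,:,::-1])
crop("pics/s16.png","pics/s16c.png",215,160,100,110,7)
E
```

```text
position: [0.542, 0.0047, 0.1026]
ft_force: [-0.6, 0.2, -1.4]
grip_width: 0.0115
t 23.25 pos [0.542  0.0047 0.1026] yaw 0.0553 F [-0.55  0.17 -1.43] w 0.0115
turn -0.0004 then shift mm x,y,z: [ -0.1   0.6 -24.8]
```

View pics/s16c.png

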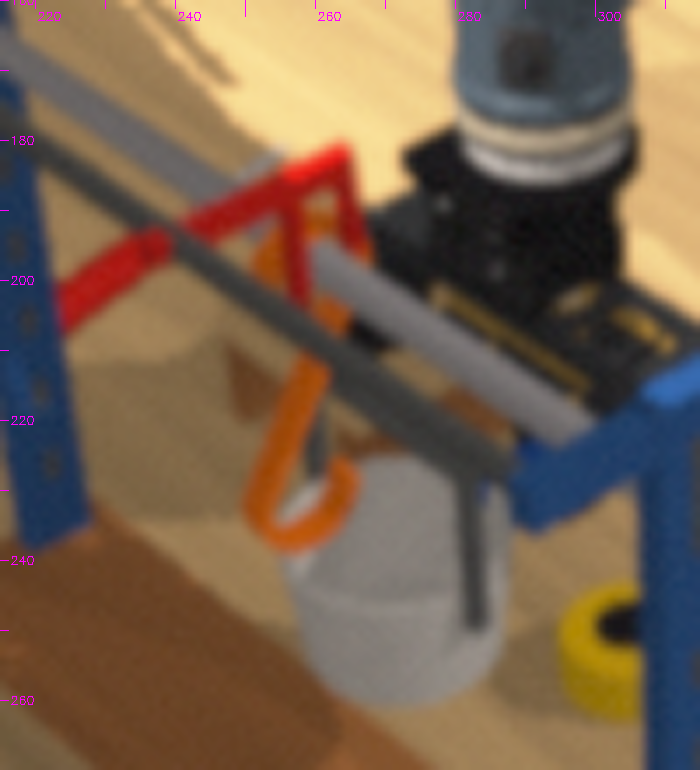

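```bash
python3 -m creep '[[[0,0,-4],0,0.05],[[0,0,-6],0,0.05],[[0,0,-6],0,0.05],[[0,0,-5],0,0.05],[[0,0,-3],0,0.05],[[0,0,0],0,0.05],[[0,0,0],0,0.05]]'|grep -E "pos|for|grip"; python3 go.py .5667 .006 .102 .0557;  python3 - <<'E'
from rig import robot
from h import *
c=robot.camera("scene"); cv2.imwrite(f"pics/s17.png",c["pixels"][:,:,::-1])
crop("pics/s17.png","pics/s17c.png",215,160,100,110,7)
E
```

```text
position: [0.5661, 0.006, 0.1026]
ft_force: [0.6, 0.1, -2.3]
grip_width: 0.0115
t 24.0 pos [0.5661 0.006  0.1026] yaw 0.0553 F [ 0.55  0.07 -2.31] w 0.0115
turn -0.0004 then shift mm x,y,z: [-0.   0.6 -0.6]
```

View pics/s17c.png

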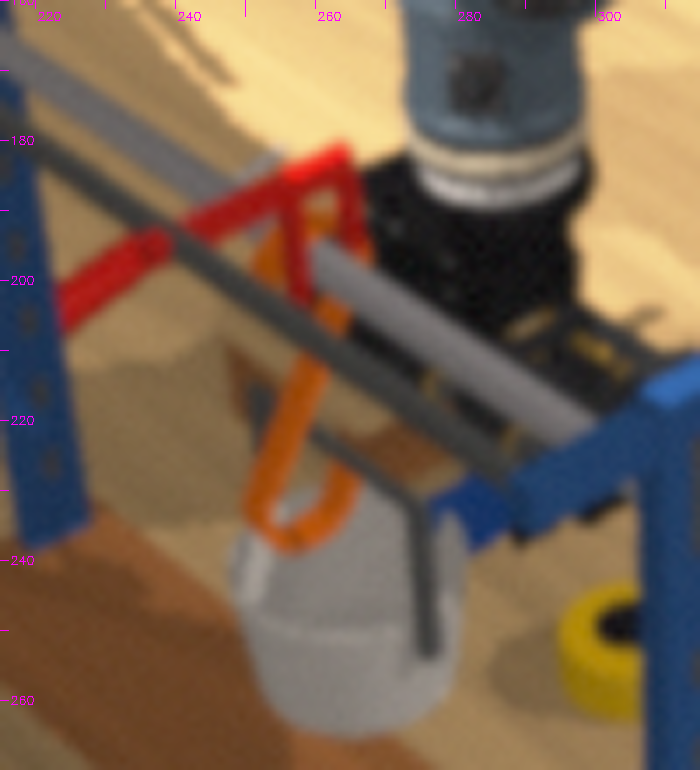

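```bash
python3 -m creep '[[[0,0,-2],0,0.05],[[0,0,-2],0,0.05],[[0,0,-1],0,0.05],[[0,0,0],0,0.05],[[0,0,0],0,0.05]]'|grep -E "pos|for|grip";  python3 - <<'E'
from rig import robot
from h import *
c=robot.camera("scene"); cv2.imwrite(f"pics/s18.png",c["pixels"][:,:,::-1])
crop("pics/s18.png","pics/s18c.png",235,190,60,60,12)
from cams import *
from stand import Tm
o=robot.get_obs(); p=o["position"]; M=R.from_quat(o["tool_rot"]).as_matrix(); f=Tm(p[0],p[1],np.arctan2(M[1,0],M[0,0])-np.pi/2,p[2]); print(p)
print(S.proj(f([(.089,.05,.0892),(.089,-.05,.0892),(.089,0,.0892)])).round(1))
E
```

```text
position: [0.5713, 0.0062, 0.1027]
ft_force: [0.5, -0.0, -2.1]
grip_width: 0.0115
[0.57123595 0.00621863 0.10272021]
[[271.8 233.3]
 [249.  216.6]
 [260.1 224.7]]
```

View pics/s18c.png

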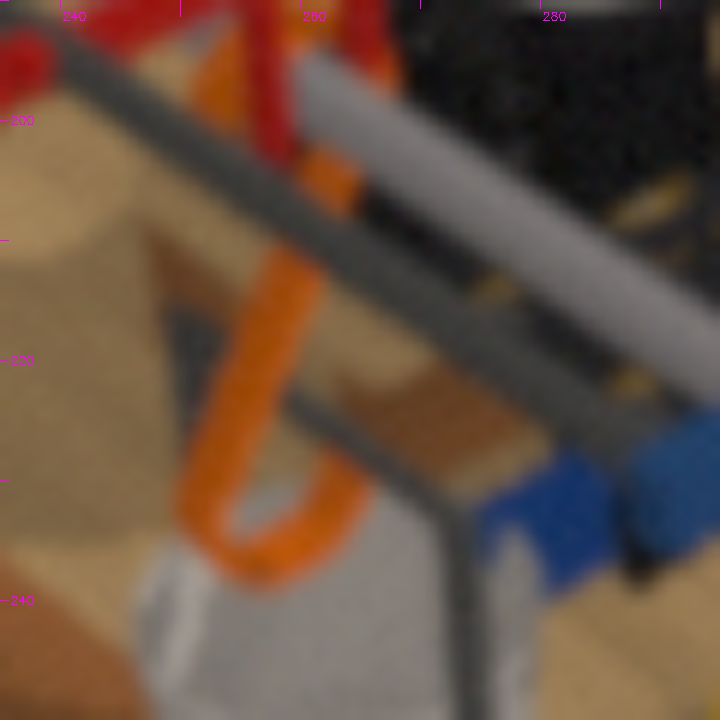

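```bash
python3 -m creep '[[[0,3,0],0,0.05],[[0,5,0],0,0.05],[[0,5,0],0,0.05],[[0,4,0],0,0.05],[[0,2,0],0,0.05],[[0,0,0],0,0.05],[[0,0,0],0,0.05]]'|grep -E "pos|for|grip";  python3 - <<'E'
from rig import robot
from h import *
c=robot.camera("scene"); cv2.imwrite(f"pics/s19.png",c["pixels"][:,:,::-1])
crop("pics/s19.png","pics/s19c.png",235,190,60,60,12)
E
```

```text
position: [0.5743, 0.0058, 0.0852]
ft_force: [1.7, 0.3, 4.7]
grip_width: 0.0117
```

View pics/s19c.png

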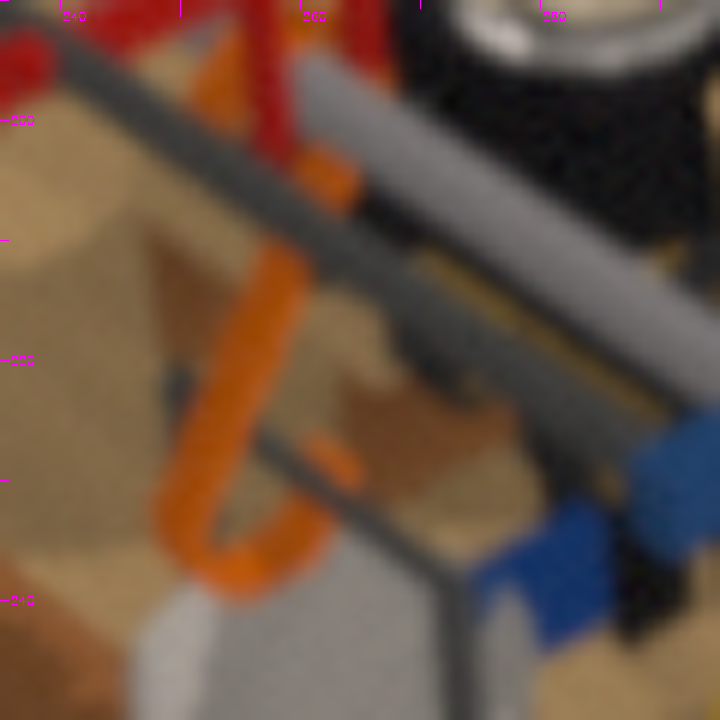

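```bash
python3 -m creep '[[[0,-2,0],0,0.05],[[0,-2,0],0,0.05],[[0,0,0],0,0.05],[[0,0,0],0,0.05]]'|grep -E "pos|for|grip";  python3 - <<'E'
from rig import robot
from h import *
c=robot.camera("scene"); cv2.imwrite(f"pics/s20.png",c["pixels"][:,:,::-1])
crop("pics/s20.png","pics/s20c.png",235,150,80,100,7)
from cams import *
from stand import Tm
o=robot.get_obs(); p=o["position"];print(p)
M=R.from_quat(o["tool_rot"]).as_matrix(); f=Tm(p[0],p[1],np.arctan2(M[1,0],M[0,0])-np.pi/2,p[2])
print(S.proj(f([(.089,.05,.0892),(.089,-.05,.0892),(.089,0,.0892)])).round(1))
for h in (.07,.1,.12,.14,.16,.18,.2): print(h,S.proj(f([(0,0,h),(.0375,0,h)])).round(1).tolist())
E
```

```text
position: [0.5704, 0.0063, 0.0871]
ft_force: [-0.5, 0.4, -1.7]
grip_width: 0.0118
[0.57053356 0.00633811 0.08716295]
[[272.4 237.7]
 [249.7 221. ]
 [260.8 229.1]]
0.07 [[285.9, 220.6], [275.8, 226.4]]
0.1 [[285.5, 212.3], [275.2, 217.9]]
0.12 [[285.1, 206.5], [274.7, 212.2]]
0.14 [[284.8, 200.7], [274.3, 206.3]]
0.16 [[284.5, 194.8], [273.9, 200.3]]
0.18 [[284.1, 188.7], [273.4, 194.2]]
0.2 [[283.8, 182.6], [273.0, 188.0]]
```

View pics/s20c.png

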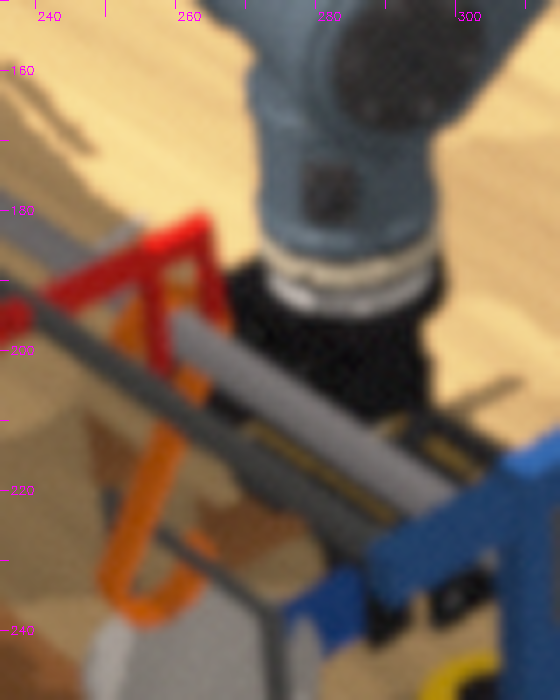

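```bash
python3 -m creep '[[[0,0,2],0,0.05],[[0,0,1],0,0.05],[[0,0,1],0,0.05],[[0,0,0],0,0.05],[[0,0,0],0,0.05]]'|grep -E "pos|for|grip"; python3 -m creep '[[[0,1,0],0,0.05],[[0,1,0],0,0.05],[[0,0,0],0,0.05]]'|grep -E "pos|for|grip";  python3 - <<'E'
from rig import robot
from h import *
c=robot.camera("scene"); cv2.imwrite(f"pics/s21.png",c["pixels"][:,:,::-1])
crop("pics/s21.png","pics/s21c.png",235,190,60,60,12)
E
```

```text
position: [0.5674, 0.006, 0.0878]
ft_force: [-0.7, -0.6, -1.4]
grip_width: 0.0114
position: [0.5673, 0.006, 0.0856]
ft_force: [1.0, -0.2, -2.0]
grip_width: 0.0115
```

View pics/s21c.png

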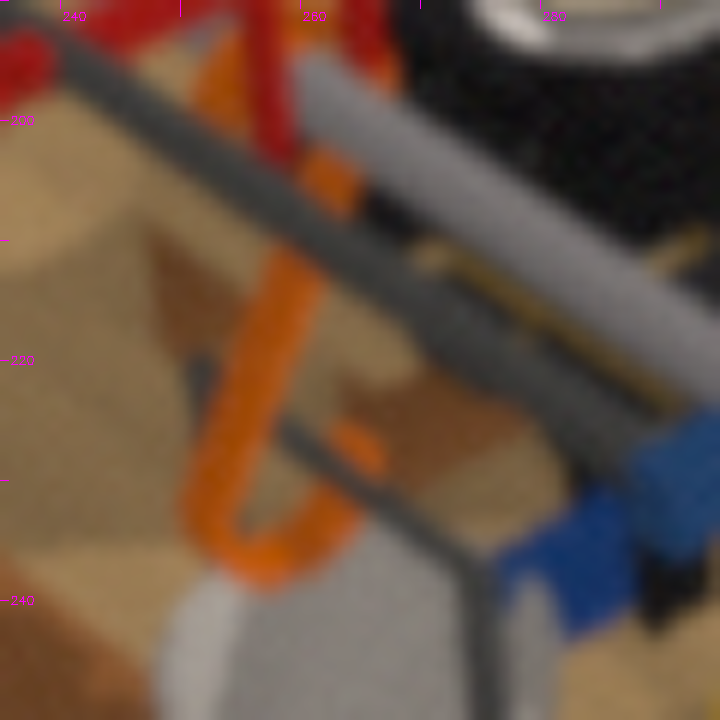

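```bash
python3 -m creep '[[[0,1,0],0,0.05],[[0,1,0],0,0.05],[[0,0,0],0,0.05]]'|grep -E "pos|for"; python3 -m creep '[[[0,1,0],0,0.05],[[0,1,0],0,0.05],[[0,0,0],0,0.05]]'|grep -E "pos|for"; python3 -m creep '[[[0,1,0],0,0.05],[[0,1,0],0,0.05],[[0,0,0],0,0.05]]'|grep -E "pos|for"
```

```text
position: [0.5672, 0.006, 0.0836]
ft_force: [-0.0, 0.5, -3.6]
position: [0.5672, 0.006, 0.0816]
ft_force: [0.7, 0.3, -2.1]
position: [0.5672, 0.006, 0.0796]
ft_force: [0.9, -0.0, -1.9]
```

```bash
python3 -m creep '[[[0,1,0],0,0.05],[[0,1,0],0,0.05],[[0,0,0],0,0.05]]'|grep -E "pos|for"; python3 -m creep '[[[0,1,0],0,0.05],[[0,0.5,0],0,0.05],[[0,0,0],0,0.05]]'|grep -E "pos|for"; python3 - <<'E'
from rig import robot
from h import *
c=robot.camera("scene"); cv2.imwrite(f"pics/s22.png",c["pixels"][:,:,::-1])
crop("pics/s22.png","pics/s22c.png",235,190,60,60,12)
E
```

```text
position: [0.5674, 0.006, 0.0777]
ft_force: [-0.0, -0.1, -1.8]
position: [0.5677, 0.0059, 0.0765]
ft_force: [-0.1, -1.1, 0.9]
```

View pics/s22c.png

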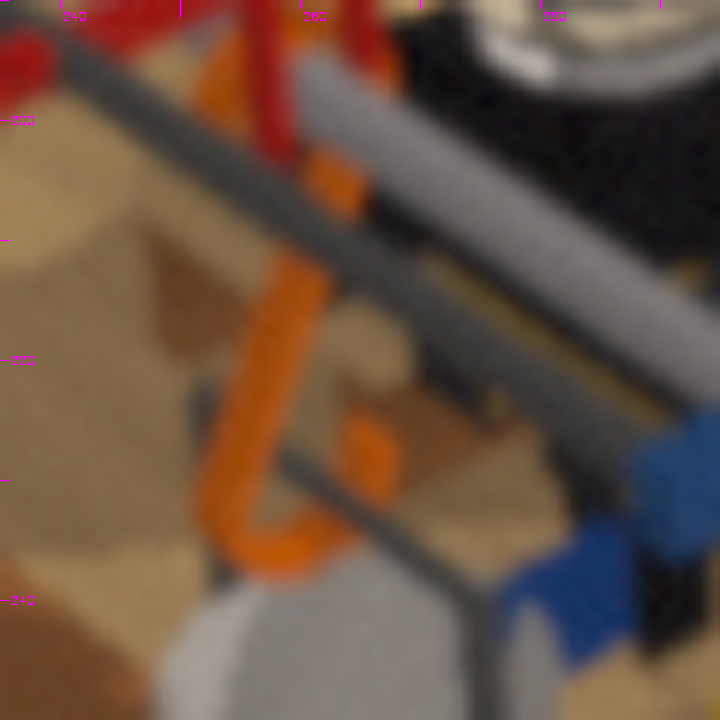

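```bash
python3 -m creep '[[[0,1,0],0,0.05],[[0,0,0],0,0.05],[[0,0,0],0,0.05]]'|grep -E "pos|for"; python3 -m creep '[[[0,1,0],0,0.05],[[0,0,0],0,0.05],[[0,0,0],0,0.05]]'|grep -E "pos|for"; python3 - <<'E'
from rig import robot
from h import *
c=robot.camera("scene"); cv2.imwrite(f"pics/s23.png",c["pixels"][:,:,::-1])
crop("pics/s23.png","pics/s23c.png",235,190,60,60,12)
E
```

```text
position: [0.568, 0.0059, 0.0758]
ft_force: [-1.7, 0.7, 4.6]
position: [0.5685, 0.0058, 0.0753]
ft_force: [-3.1, 0.9, 7.5]
```

View pics/s23c.png

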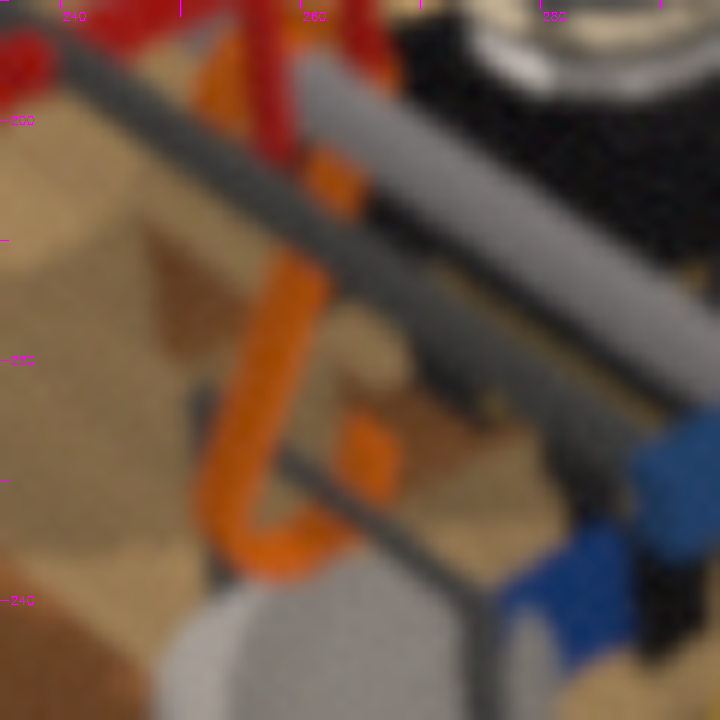

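```bash
python3 -m creep '[[[0,-2,0],0,0.05],[[0,-1,0],0,0.05],[[0,0,0],0,0.05]]'|grep -E "pos|for"; python3 -m creep '[[[0,0,2],0,0.05],[[0,0,2],0,0.05],[[0,0,2],0,0.05],[[0,0,0],0,0.05],[[0,0,0],0,0.05]]'|grep -E "pos|for"; python3 - <<'E'
from rig import robot
from h import *
c=robot.camera("scene"); cv2.imwrite(f"pics/s24.png",c["pixels"][:,:,::-1])
crop("pics/s24.png","pics/s24c.png",235,190,60,60,12)
E
```

```text
position: [0.5665, 0.0061, 0.0766]
ft_force: [1.1, 0.0, -2.2]
position: [0.5613, 0.0056, 0.0772]
ft_force: [0.2, -0.4, -2.5]
```

View pics/s24c.png

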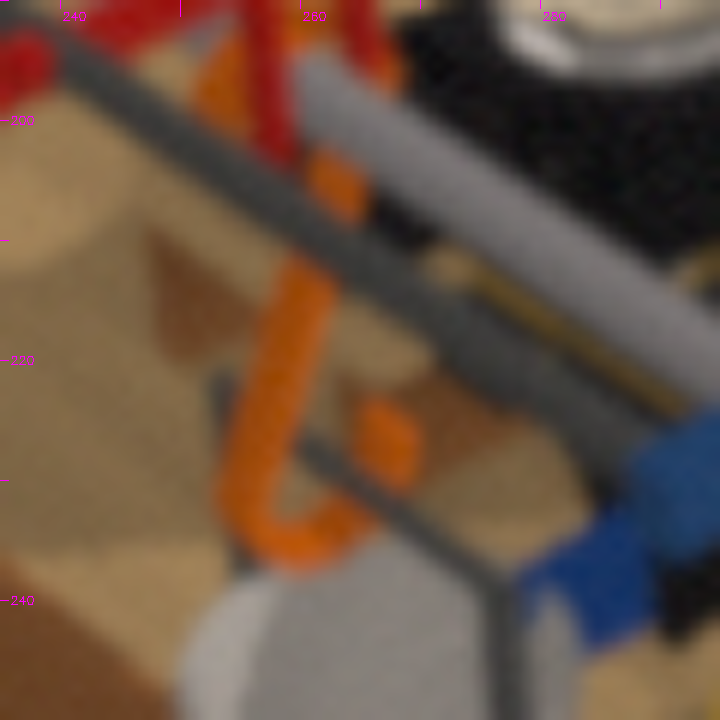

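```bash
python3 -m creep '[[[0,1,0],0,0.05],[[0,1,0],0,0.05],[[0,0,0],0,0.05]]'|grep -E "pos|for"; python3 -m creep '[[[0,1,0],0,0.05],[[0,0,0],0,0.05]]'|grep -E "pos|for";  python3 -m creep '[[[0,1,0],0,0.05],[[0,0,0],0,0.05]]'|grep -E "pos|for"; python3 - <<'E'
from rig import robot
from h import *
c=robot.camera("scene"); cv2.imwrite(f"pics/s25.png",c["pixels"][:,:,::-1])
crop("pics/s25.png","pics/s25c.png",235,190,60,60,12)
E
```

```text
position: [0.5616, 0.0056, 0.0752]
ft_force: [0.5, 0.1, -0.9]
position: [0.5622, 0.0055, 0.0746]
ft_force: [-0.4, 0.3, 0.3]
position: [0.5626, 0.0055, 0.0739]
ft_force: [0.4, -0.9, 3.6]
```

View pics/s25c.png

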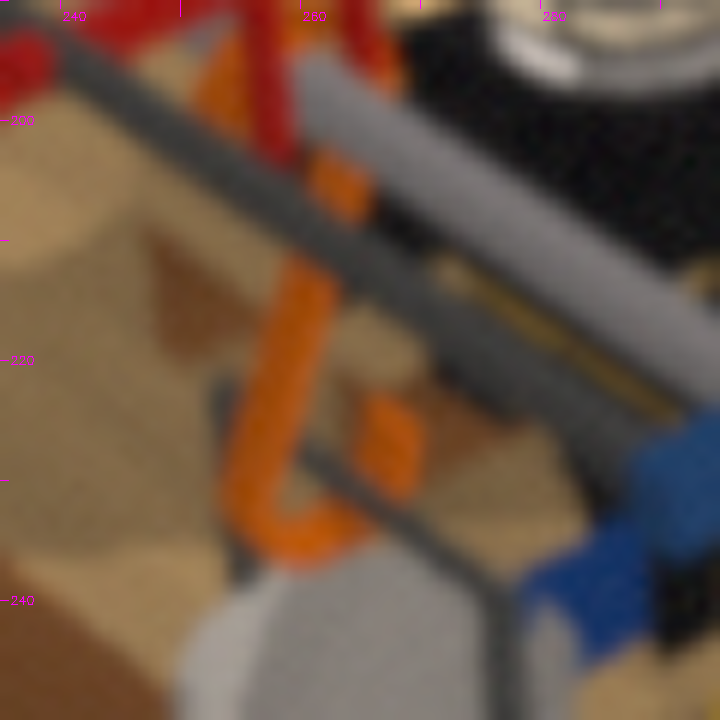

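```bash
python3 -m creep '[[[0,0.7,0],0,0.05],[[0,0,0],0,0.05],[[0,0,0],0,0.05]]'|grep -E "pos|for";  python3 -m creep '[[[0,0,0],0,0.05],[[0,0,0],0,0.05]]'|grep -E "pos|for"
```

```text
position: [0.5627, 0.0054, 0.0733]
ft_force: [0.9, -0.0, 5.1]
position: [0.5627, 0.0054, 0.0733]
ft_force: [1.0, 0.0, 5.6]
```

```bash
python3 -m creep '[[[0,-1,0],0,0.05],[[0,0,0],0,0.05],[[0,0,0],0,0.05]]'|grep -E "pos|for"; python3 -m creep '[[[0,0,0],0,0.14],[[0,0,0],0,0.17],[[0,0,0],0,0.2],[[0,0,0],0,0.25],[[0,0,0],0,0.3],[[0,0,0],0,0.4],[[0,0,0],0,0.5],[[0,0,0],0,0.5]]' 10; python3 - <<'E'
from rig import robot
from h import *
c=robot.camera("scene"); cv2.imwrite(f"pics/s26.png",c["pixels"][:,:,::-1])
crop("pics/s26.png","pics/s26c.png",215,170,90,100,7)
c=robot.camera("wrist"); cv2.imwrite(f"pics/w26.png",c["pixels"][:,:,::-1])
E
```

```text
position: [0.5617, 0.0056, 0.0738]
ft_force: [1.2, 0.4, 5.0]
time: 32.05
position: [0.5614, 0.0057, 0.0736]
tool_rot: [-0.486, -0.514, 0.514, 0.486]
ft_force: [0.2, 0.2, 0.0]
grip_width: 0.04
```

View pics/s26c.png

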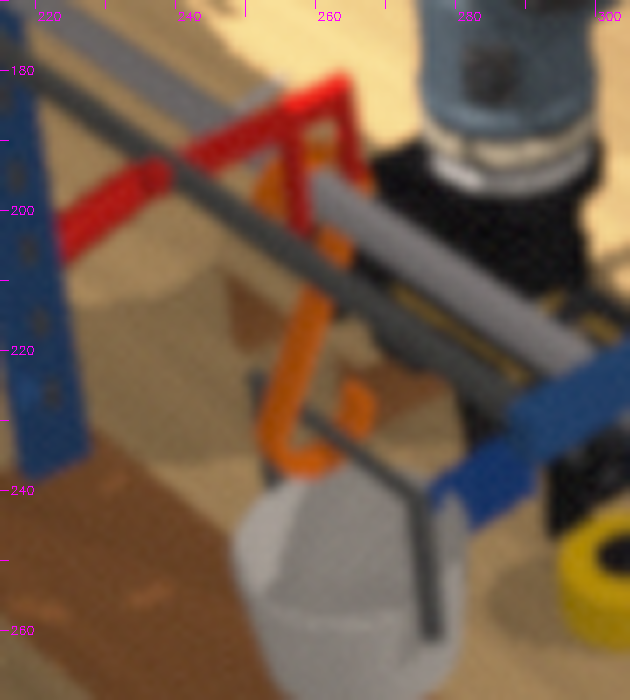

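View pics/w26.png

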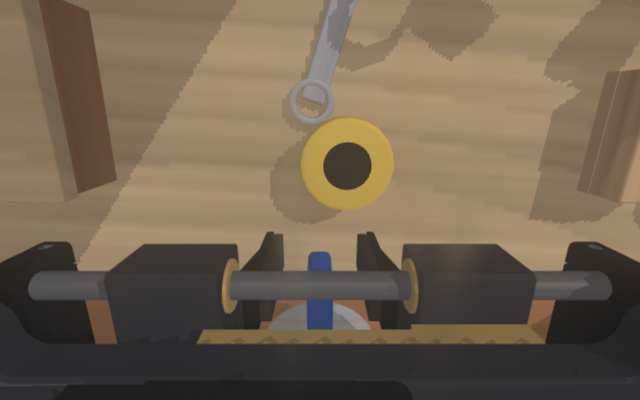

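```bash
python3 -m creep '[[[0,0,2],0,0.5],[[0,0,4],0,0.5],[[0,0,8],0,0.5],[[0,0,15],0,0.5],[[0,0,20],0,0.5],[[0,0,25],0,0.5],[[0,0,30],0,0.5],[[0,0,20],0,0.5]]'|grep -E "pos|for";python3 -m creep '[[[0,-10,0],0,0.5],[[0,-20,0],0,0.5],[[0,-20,0],0,0.5],[[0,0,0],0,0.5],[[0,0,0],0,0.5],[[0,0,0],0,0.5],[[0,0,0],0,0.5],[[0,0,0],0,0.5]]'|grep -E "pos|for"; python3 - <<'E'
from rig import robot
from h import *
for n in ("scene","top"):
  c=robot.camera(n); cv2.imwrite(f"pics/{n}27.png",c["pixels"][:,:,::-1])
crop("pics/scene27.png","pics/s27c.png",215,170,90,100,7)
crop("pics/top27.png","pics/t27c.png",270,90,100,90,7)
E
```

```text
position: [0.4341, -0.0007, 0.0736]
ft_force: [0.3, 0.9, -0.6]
position: [0.4372, -0.0011, 0.1229]
ft_force: [-0.5, 0.0, -0.5]
```

View pics/s27c.png

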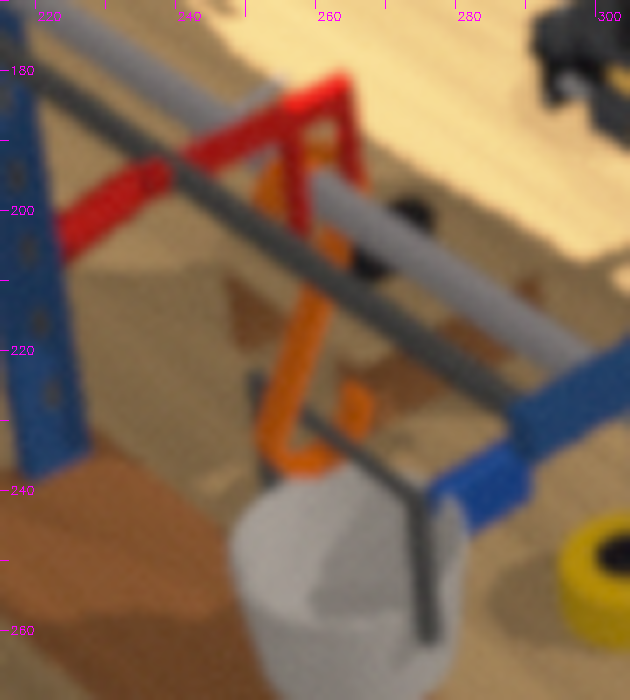

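View pics/t27c.png

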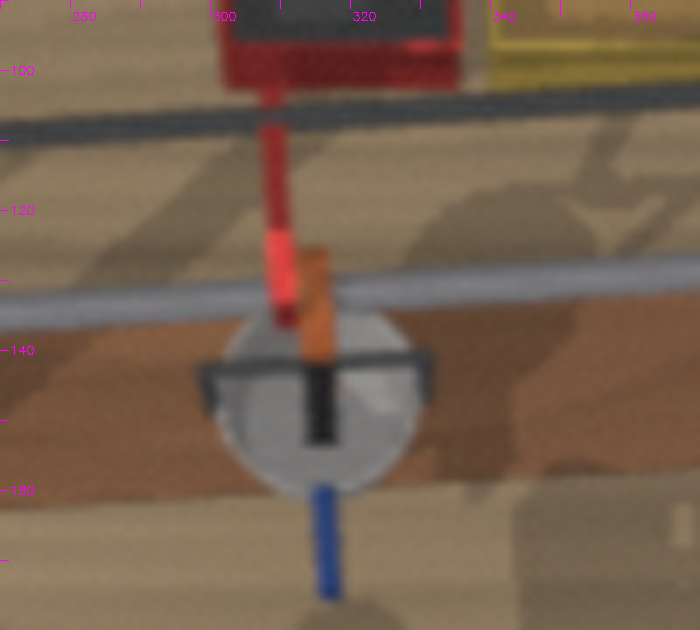

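```bash
python3 -m creep '[[[0,0,0],0,0.5],[[0,0,0],0,0.5],[[0,0,0],0,0.5],[[0,0,0],0,0.5],[[0,0,0],0,0.5],[[0,0,0],0,0.5],[[0,0,0],0,0.5],[[0,0,0],0,0.5]]'|grep time; python3 - <<'E'
from rig import robot
from h import *
a=cv2.imread("pics/top27.png").astype(int)
L=[]
for i in range(4):
  c=robot.camera("top")["pixels"][:,:,::-1].astype(int); L.append(c)
  print(np.abs(c-a)[100:185,280:350].mean(), np.abs(c-L[0])[100:185,280:350].mean())
cv2.imwrite("pics/top28.png",L[-1].astype(np.uint8)); crop("pics/top28.png","pics/t28c.png",270,90,100,90,7)
E
```

```text
time: 34.65
1.3926610644257702 0.0
1.365546218487395 1.1866666666666668
1.4023529411764706 1.1541176470588235
1.4749019607843137 1.24593837535014
```

View pics/t28c.png

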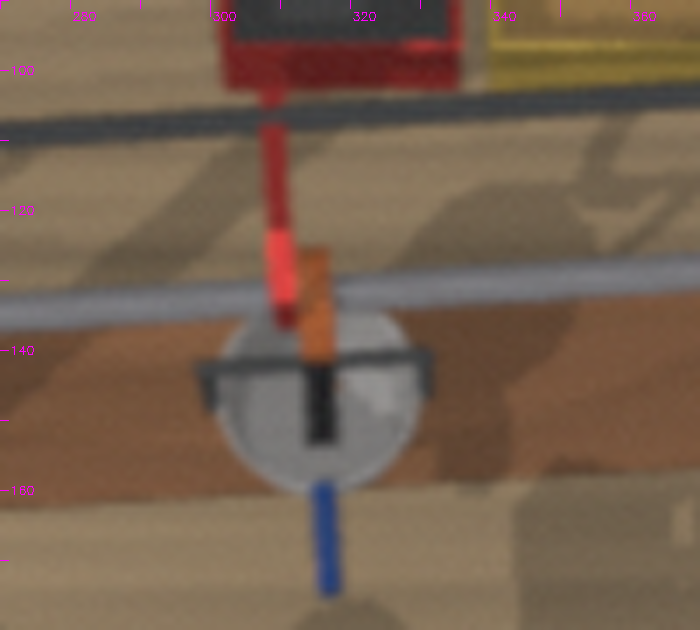

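```bash
python3 - <<'E'
from cams import *
ob=[(T,(0,50,115),(298.3,142.3)),(T,(0,-50,115),(330.3,140.6)),(T,(-94,0,62),(316.4,175)),(T,(48,0,60),(314,133.5)),(S,(0,50,115),(273.5,241)),(S,(0,-50,115),(250.3,223.5)),(S,(-94,6,62),(289,234.5)),(S,(-94,6,28),(288.5,243))]
def r(p):
    M=R.from_euler("zy",[p[3],p[4]]).as_matrix()
    return np.concatenate([(c.proj(np.array(p[:3])+M@(np.array(P)/1e3))-uv)[0] for c,P,uv in ob])
s=least_squares(r,[.66,.01,.046,.05,0],loss="soft_l1");print(s.x.round(4),r(s.x).round(1))
E
python3 -m creep '[[[0,0,0],0,0.5],[[0,0,0],0,0.5],[[0,0,0],0,0.5],[[0,0,0],0,0.5],[[0,0,0],0,0.5],[[0,0,0],0,0.5],[[0,0,0],0,0.5],[[0,0,0],0,0.5]]'|grep time; python3 - <<'E'
from rig import robot
from h import *
c=robot.camera("top"); cv2.imwrite("pics/top29.png",c["pixels"][:,:,::-1])
a=cv2.imread("pics/top28.png").astype(int); b=cv2.imread("pics/top29.png").astype(int)
print(np.abs(a-b)[100:185,280:350].mean())
g=lambda x:np.float32(cv2.cvtColor(x.astype(np.uint8),cv2.COLOR_BGR2GRAY)[136:178,295:335])
print(cv2.phaseCorrelate(g(a),g(b)), cv2.phaseCorrelate(g(cv2.imread("pics/top27.png")),g(b)))
E
```

```text
[ 0.6609  0.0105  0.0484  0.0594 -0.0355] [ 0.5  0.6  0.1  0.2  0.3 -1.6 -0.  -2.9 -0.2 -0.1  0.4  0.6  0.3 -0.4
  0.9  0.1]
time: 35.65
1.4221288515406163
((-0.10076117371191629, 0.37543393886356213), 0.9784481239318847) ((-0.09478026841328813, 0.10124269768520122), 0.9548150332768758)
```

```bash
python3 -m creep '[[[0,0,0],0,0.5],[[0,0,0],0,0.5],[[0,0,0],0,0.5],[[0,0,0],0,0.5],[[0,0,0],0,0.5],[[0,0,0],0,0.5],[[0,0,0],0,0.5],[[0,0,0],0,0.5]]'|grep time; python3 -c "
from rig import robot
print(robot.hand_in())"
```

```text
time: 36.5
the job is handed in; nothing more can be done
None
```

I handed the job in at 36.5 s; no verdict was reported. The hook hangs on the rail against the stop, and the pail hangs in its lower curl.

- **Hook:** I gripped the orange hook by its black grip and lowered it onto the rail about 65 mm short of the stop, with about 5–6 N on the rail. I slid it along to the stop, pressed it there with about 3–4 N, and released it.
- **Pail:** I gripped the pail by its blue grip, passed the bail bar over the lip of the lower curl and lowered it until the hook took the weight. Then I let go and backed away.
- **What went wrong on the way:** On the first two tries at lowering the pail, the force rose too early, to about 7 N and 9.5 N at the wrist. From the pictures, the gripper body seemed to be touching the hook's grip. I raised the pail, moved a few millimetres towards the robot, and the third try seated it.
- **Last checks:**
  - **Position:** The hook was beside the stop face with no visible gap, and the bar's middle was in the curl.
  - **Pail tilt:** It was about 0.04 rad from upright.
  - **Swing:** There was about 1 mm of residual sway in the pictures.
  - **Clearance:** The arm was well clear.
- **Not measured directly:** I judged the hook, stop and pail contact forces only from the wrist force, which is noisy by about 1 N. I did not check the bystanders separately at the end; the tape, the only one in the last close-up I viewed, looked untouched.

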